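Clear down the casting bench: rack the moulds, cap the ports

TASK

Clear down the metal-casting bench: stand every mould plate from the sloping stand upright in the grooved wooden rack, one to a groove, pour notch up, seated on the groove floor and about centred along the groove. Close both fume-extraction ports with the two sprung dust caps: squeeze a cap's two tabs together, lower it until its disc lies flat on the rim and let go, so that both catches spring out under the rim. Leave the clamp, the wood block and the roasting pan where they are.

Things in the scene. Friction and masses are not known exactly. Their poses are not given: they have to be found in the camera images.
- stand: Fixed sloping steel stand, 340 mm long (its y); origin on the bench under its middle. 3 to 5 mould plates lean on it side by side, about 68 mm apart, 30 degrees from vertical, top edge towards its -x, lower edge in a 15 mm lip on its +x side. The support reaches 58 mm up from a plate's lower edge: the upper 52 mm is free on both faces.
- rack: Fixed block of wood 225 x 80 x 42 mm, origin at the centre of its underside, with five open-ended grooves across it (running along its y, side by side along its x at 45 mm pitch). Each groove is 14 mm wide and 30 mm deep.
- groove1 (a point): Middle of the floor of groove 1, 12 mm above the bench and 30 mm below the rack's top; same axes as the rack.
- groove2 (a point): Middle of the floor of groove 2, 12 mm above the bench and 30 mm below the rack's top; same axes as the rack.
- groove3 (a point): Middle of the floor of groove 3, 12 mm above the bench and 30 mm below the rack's top; same axes as the rack.
- groove4 (a point): Middle of the floor of groove 4, 12 mm above the bench and 30 mm below the rack's top; same axes as the rack.
- groove5 (a point): Middle of the floor of groove 5, 12 mm above the bench and 30 mm below the rack's top; same axes as the rack.
- plate1_mid (a point): Centre of a loose wooden mould plate 9 x 60 x 110 mm (thickness x, width y, length z; 60 g). Its z axis points along its length to the end with the dark pour notch (the upper end as it leans); its x axis is normal to the face with the dark round cavity. None if absent.
- plate2_mid (a point): Centre of a loose wooden mould plate 9 x 60 x 110 mm (thickness x, width y, length z; 60 g). Its z axis points along its length to the end with the dark pour notch (the upper end as it leans); its x axis is normal to the face with the dark round cavity. None if absent.
- plate3_mid (a point): Centre of a loose wooden mould plate 9 x 60 x 110 mm (thickness x, width y, length z; 60 g). Its z axis points along its length to the end with the dark pour notch (the upper end as it leans); its x axis is normal to the face with the dark round cavity. None if absent.
- plate4_mid (a point): Centre of a loose wooden mould plate 9 x 60 x 110 mm (thickness x, width y, length z; 60 g). Its z axis points along its length to the end with the dark pour notch (the upper end as it leans); its x axis is normal to the face with the dark round cavity. None if absent.
- plate5_mid (a point): Centre of a loose wooden mould plate 9 x 60 x 110 mm (thickness x, width y, length z; 60 g). Its z axis points along its length to the end with the dark pour notch (the upper end as it leans); its x axis is normal to the face with the dark round cavity. None if absent.
- port1_rim (a point): Fixed round bench extraction port in bare metal: this point is the centre of its mouth, level with the rim's top, 20 mm above the bench; z up. Outside 84 mm across; opening 61 mm across through a rim 6 mm thick, widening to 76 mm beneath it, down to the bench.
- port2_rim (a point): Fixed round bench extraction port in bare metal: this point is the centre of its mouth, level with the rim's top, 20 mm above the bench; z up. Outside 84 mm across; opening 61 mm across through a rim 6 mm thick, widening to 76 mm beneath it, down to the bench.
- cap1_mid (a point): Sprung dust cap (95 g; fits either port at any turn); point on its axis, 24 mm above its underside, z up. Tapered spigot 56 mm across (foot 48), 14 deep; disc 76 across, 6 thick (14 to 20 mm above the underside), which rests on a port's rim; on it two grey tabs 28 tall (20 to 48 mm up), 24 wide in x, outer faces at y = +-23 mm: 46 mm apart, 32 fully squeezed along y.
- cap1_tab_a (a joint): Travel of the +y tab of cap 1 and its catch towards the axis: 0 at rest (sprung out), 0.007 m squeezed fully in; the spring pushes back with 3 N at rest, 7 N fully in. The catch (1 to 6 mm above the underside) stands out 34 mm from the axis at rest, too wide for the port, and 27 mm when squeezed.
- cap1_tab_b (a joint): Travel of the -y tab of cap 1 and its catch towards the axis: 0 at rest (sprung out), 0.007 m squeezed fully in; the spring pushes back with 3 N at rest, 7 N fully in. The catch (1 to 6 mm above the underside) stands out 34 mm from the axis at rest, too wide for the port, and 27 mm when squeezed.
- cap2_mid (a point): Sprung dust cap (95 g; fits either port at any turn); point on its axis, 24 mm above its underside, z up. Tapered spigot 56 mm across (foot 48), 14 deep; disc 76 across, 6 thick (14 to 20 mm above the underside), which rests on a port's rim; on it two grey tabs 28 tall (20 to 48 mm up), 24 wide in x, outer faces at y = +-23 mm: 46 mm apart, 32 fully squeezed along y.
- cap2_tab_a (a joint): Travel of the +y tab of cap 2 and its catch towards the axis: 0 at rest (sprung out), 0.007 m squeezed fully in; the spring pushes back with 3 N at rest, 7 N fully in. The catch (1 to 6 mm above the underside) stands out 34 mm from the axis at rest, too wide for the port, and 27 mm when squeezed.
- cap2_tab_b (a joint): Travel of the -y tab of cap 2 and its catch towards the axis: 0 at rest (sprung out), 0.007 m squeezed fully in; the spring pushes back with 3 N at rest, 7 N fully in. The catch (1 to 6 mm above the underside) stands out 34 mm from the axis at rest, too wide for the port, and 27 mm when squeezed.
- clamp_mid (a point): Middle of a steel screw clamp with a wooden handle lying on the bench, about 190 x 85 x 24 mm; leave alone.
- block_mid (a point): Centre of a small wood block 70 x 50 x 35 mm; leave alone.
- pan_near (a point): Middle of the wall nearest the robot of a dark roasting pan 220 x 320 x 85 mm; leave alone.
Mind the look-alikes: they are no part of the job. What is shaped like the part that bears plate4_mid but blue or purple is not meant. Leave any orange look-alike of the part that bears plate1_mid alone.

How it is judged (in metres and radians):
At the end, for the whole second after the job is handed in: Each plate stands in a groove, notch up, centre 60-74 mm above the bench (67 = fully down), within 20 mm of the groove middle, within 0.25 rad of upright; each cap within 5 mm of a port axis, disc within 3.5 mm of the rim, level to 0.08 rad, tabs out to within 2 mm of rest; all still (z of plate1_mid in the frame of rack between 0.06 and 0.074 m and y of plate1_mid in the frame of rack between -0.02 and 0.02 m and x of plate1_mid in the frame of rack between -0.105 and 0.105 m and angle between each of plate1_mid, plate2_mid, plate3_mid, plate4_mid, plate5_mid's own z axis and vertical below 0.25 rad and linear speed of each of plate1, plate2, plate3, plate4, plate5, cap1, cap2 below 0.02 m/s and z of plate2_mid in the frame of rack between 0.06 and 0.074 m and y of plate2_mid in the frame of rack between -0.02 and 0.02 m and x of plate2_mid in the frame of rack between -0.105 and 0.105 m and z of plate3_mid in the frame of rack between 0.06 and 0.074 m and y of plate3_mid in the frame of rack between -0.02 and 0.02 m and x of plate3_mid in the frame of rack between -0.105 and 0.105 m and z of plate4_mid in the frame of rack between 0.06 and 0.074 m and y of plate4_mid in the frame of rack between -0.02 and 0.02 m and x of plate4_mid in the frame of rack between -0.105 and 0.105 m and z of plate5_mid in the frame of rack between 0.06 and 0.074 m and y of plate5_mid in the frame of rack between -0.02 and 0.02 m and x of plate5_mid in the frame of rack between -0.105 and 0.105 m and ((horizontal distance between cap1_mid and port1_rim below 0.005 m and z of cap1_mid in the frame of port1_rim between 0.006 and 0.0135 m) or (horizontal distance between cap1_mid and port2_rim below 0.005 m and z of cap1_mid in the frame of port2_rim between 0.006 and 0.0135 m)) and angle between each of cap1_mid, cap2_mid's own z axis and vertical below 0.08 rad and value of joint each of cap1_tab_a, cap1_tab_b, cap2_tab_a, cap2_tab_b below 0.002 m and ((horizontal distance between cap2_mid and port1_rim below 0.005 m and z of cap2_mid in the frame of port1_rim between 0.006 and 0.0135 m) or (horizontal distance between cap2_mid and port2_rim below 0.005 m and z of cap2_mid in the frame of port2_rim between 0.006 and 0.0135 m))); the robot touches nothing.
It fails at once if The clamp is shifted by more than 25 mm (distance of clamp_mid from where it was at the start of the episode above 0.025 m).
It fails at once if The wood block is shifted by more than 25 mm (distance of block_mid from where it was at the start of the episode above 0.025 m).
It fails at once if The roasting pan is shifted by more than 25 mm (distance of pan_near from where it was at the start of the episode above 0.025 m).
Of plate1, plate2, plate3, plate4, plate5 only 3 to 5 are there at a start; the rules pass over those that are not, and their reading is None.
At some moment in a run one of cap1, cap2 may be knocked a few centimetres aside while the robot is not near it.
It also fails if it takes over 210 s, if anything falls off the work surface, if the arm or the gripper's body presses on something with over 40 N, if the wrist force passes 120 N, or if a joint passes its speed limit or range.

ROBOT

A 6-joint arm with a two-finger parallel gripper is mounted at the origin on the work surface. World frame = base frame: x ahead of the robot, y to its left, z up, the work surface at z = 0. Lengths are in m, angles in degrees, forces in N, time in s.
With the tool pointing down it reaches from about 0.3 to 0.75 m from the base axis. Payload 8.5 kg.
Tool frame: the origin (TCP) lies on the centre line of the jaws, within the pads' length; the fingertips stand 19 mm ahead of it and the grasp point (between the pads) is the TCP; z points along the fingers, x is the direction in which the jaws open and shut, and the axes are right-handed (so a half turn about z gives the same grasp; the last joint's range is limited). The gripper opens to 85 mm and grips with 20 to 120 N. Pads are 22 mm wide; open, the fingers measure 114 mm over their backs; the gripper's body (76 mm by 85 mm) begins 54 mm behind the grasp point. The pads swing forward as they close: fully open they stand 13 mm farther back than shut.
Start: joints at [53.955, 21.807, 74.336, -0, 83.858, -12.336], TCP at [0.221, 0.504, 0.25] pointing down, gripper open.
Joint ranges: [-178.18, 178.18], [-50.72, 133.34], [12.68, 142.11], [-81.47, 261.47], [9.98, 163.14], [-165.26, 165.26]. Speed limits (degrees/s): [136.94, 136.94, 180, 180, 180, 180].

INTERFACE

Orientations are given as a 3x3 rotation matrix whose columns are the frame's x, y, z axes.
In Python, from rig import env, cams, order gives the robot as it stands.
- The arm moves only by the tool step_arm, never from a script. Its argument "steps" is a list of rows, each an object with "xyz": the shift along the tool's x, y, z normalised to -1 to 1, where 1 is 0.04 m, a list of three; "turn": the turn, a rotation vector about the tool's x, y, z normalised to -1 to 1, where 1 is 0.08 rad, a list of three; "gripper": the gripper command: -1 is shut, 1 is fully open, values between are in proportion. A call has 1 to 20 rows; each row shifts and turns the commanded pose from where the row before left it, along the tool's axes as they then stand; what a row does not reach is not made up. A row lasts 1/12 s, in which the tool goes at most 41.7 mm and 7.16 degrees, less where a joint would pass 70% of its speed; a pose out of reach is approached as far as the arm can. A call with a number of a shift or a turn outside -1 to 1 is refused whole. A call with a gripper value outside its range is refused whole. The fingers move at their own pace and stop on an object; "squeeze" is the grip in N (left out, the last holds). Time passes only in rows, so rows that do not move let the fingers close. It gives the time, the measured TCP pose, the force and the opening at its end, in the units of the state.
- env.observe(): the state, without advancing time (a new reading comes with each control period).
- cams.get_image(name): name is "scene" or "side" or "wrist"; returns (picture, depth): 420x560x3 uint8, red, green, blue; 420x560 float32, m along the optical axis (not along the pixel's ray), 0 where there is no reading.
- cams.camera_info(name): a dict with "fx", "fy", "cx", "cy" (pixels), "k1" (the pictures are not rectified: a ray, as slopes to the right and down, at radius r is drawn at 1 + k1 r^2 times it, then the intrinsics apply), "extrinsics" (4x4, takes a point from camera to world coordinates). Camera axes: x right, y down, z forward; pixel columns grow to the right and rows downward; lengths in m; the calibration is good to about 2 mm. A picture is of the moment at which its call begins: read the wrist's pose just before it. camera_info takes no time and is no camera call; for the wrist camera it gives the pose at the moment of the call.
- order.close_job(): hands the job in, once; it reports no verdict.
The state is a dict: "time_s": time; "q": joint angles; "qvel": joint speeds; "joint_efforts": joint torques, N m; "position": TCP position; "tool_rot": TCP orientation; "ft_force": force on the tool from outside, world axes, zero at the start; "wrist_torque": the same for the moment, N m; "grip_width": finger opening in m.
Only numpy, scipy, OpenCV 4.12 (cv2) and the standard library are available. Lean on these libraries where they do the work, as an engineer would, in place of code of your own. Each camera call takes 0.05 s, during which the arm holds its last target. There are 200 camera calls.

## Working session

There is one attempt and no reset: what is moved stays moved. The work goes in short steps, Python scripts to look and compute and a tool call to move; the robot and the scene stay as the last step left them, time stands still between calls to the robot, and variables do not carry over. Pictures are saved under pics/ and viewed, about 12 in all and at most 16, crops included, and the job is handed in when it is done.

Besides the shell and the picture viewer there is one more tool, called after "Request:" by a JSON object that holds its "method" and its "body". step_arm: Moves the arm, as the interface text tells. Scaled input: -1 to 1 covers 0.04 m each way for a shift and 0.08 rad each way for a turn. Its arguments: {"type":"object","properties":{"steps":{"type":"array"},"squeeze":{"type":"number"}},"required":["steps"]}

```bash
ls; mkdir -p pics
cat > h.py <<'E'
import numpy as np, cv2, json
from rig import env, cams, order
def snap(name, tag):
    info=cams.camera_info(name); im,d=cams.get_image(name)
    np.savez(f'pics/{tag}.npz',im=im,d=d,E=np.array(info['extrinsics']),K=np.array([info[k] for k in('fx','fy','cx','cy','k1')]))
    cv2.imwrite(f'pics/{tag}.png',im[:,:,::-1]); return im,d,info
def cloud(tag):
    z=np.load(f'pics/{tag}.npz'); fx,fy,cx,cy,k1=z['K']; d=z['d']
    h,w=d.shape; u,v=np.meshgrid(np.arange(w),np.arange(h))
    p=cv2.undistortPoints(np.stack([u,v],-1).reshape(-1,1,2).astype(float),np.array([[fx,0,cx],[0,fy,cy],[0,0,1.]]),np.array([k1,0,0,0.])).reshape(h,w,2)
    P=np.dstack([p*d[...,None],d]); E=z['E']
    W=P@E[:3,:3].T+E[:3,3]; W[d==0]=np.nan
    return z['im'],W
E
python3 - <<'E'
from h import *
for n in('scene','side','wrist'): print(n,{k:np.round(v,3).tolist() for k,v in cams.camera_info(n).items()}); snap(n,n+'0')
a=cv2.imread('pics/scene0.png');cv2.imwrite('pics/s0.png',cv2.resize(a,(800,600)))
s=env.observe();print(s)
E
```

```text
pics
scene {'fx': 415.552, 'fy': 415.552, 'cx': 269.18, 'cy': 212.911, 'k1': -0.116, 'extrinsics': [[-0.83, 0.355, -0.431, 0.976], [0.558, 0.502, -0.661, 0.699], [-0.018, -0.788, -0.615, 0.672], [0.0, 0.0, 0.0, 1.0]]}
side {'fx': 429.59, 'fy': 429.59, 'cx': 275.936, 'cy': 203.881, 'k1': -0.075, 'extrinsics': [[0.993, -0.065, 0.094, 0.445], [-0.114, -0.5, 0.859, -1.025], [-0.008, -0.864, -0.504, 0.719], [0.0, 0.0, 0.0, 1.0]]}
wrist {'fx': 365.073, 'fy': 365.073, 'cx': 280.145, 'cy': 204.012, 'k1': -0.071, 'extrinsics': [[0.402, 0.866, 0.297, 0.146], [0.916, -0.38, -0.131, 0.538], [-0.001, 0.324, -0.946, 0.375], [0.0, 0.0, 0.0, 1.0]]}
{'time_s': 0.15, 'q': array([ 5.39569030e+01,  2.18335859e+01,  7.43712477e+01, -6.19630778e-04,
        8.38573701e+01, -1.23348077e+01]), 'qvel': array([-0.02465791, -0.18812477, -0.22339737,  0.00642195,  0.01677215,
        0.04591185]), 'joint_efforts': array([ 2.62434180e-03, -4.48627317e+01, -2.31339401e+01, -1.26325021e-04,
        3.83191713e-03,  3.64430730e-05]), 'position': array([0.22102513, 0.50342618, 0.24986067]), 'tool_rot': array([[ 4.02078847e-01,  9.15604830e-01, -6.30101217e-04],
       [ 9.15604430e-01, -4.02079279e-01, -8.84163863e-04],
       [-1.06289535e-03, -2.21419879e-04, -9.99999411e-01]]), 'ft_force': array([-0.09103064,  0.03125498, -0.68419299]), 'wrist_torque': array([0.0249252 , 0.03380745, 0.02882649]), 'grip_width': 0.08540969922295139}
```

View pics/s0.png

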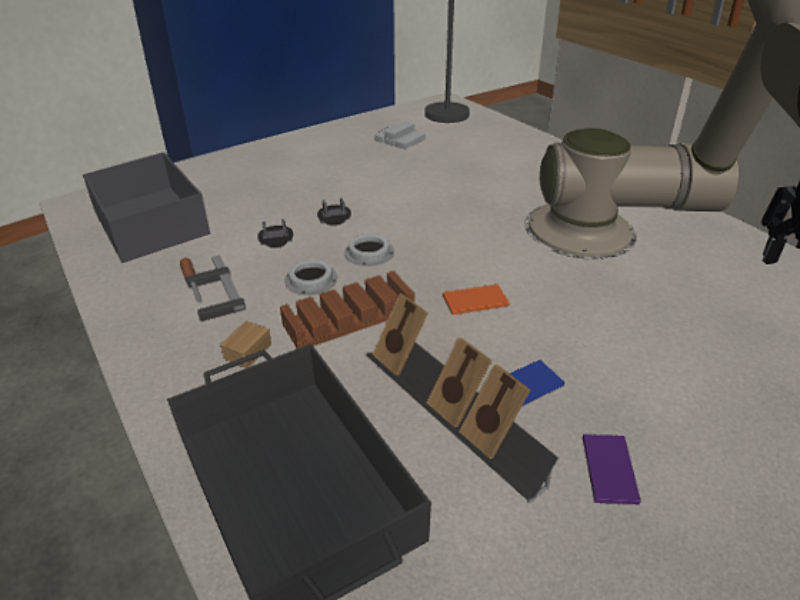

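View pics/side0.png

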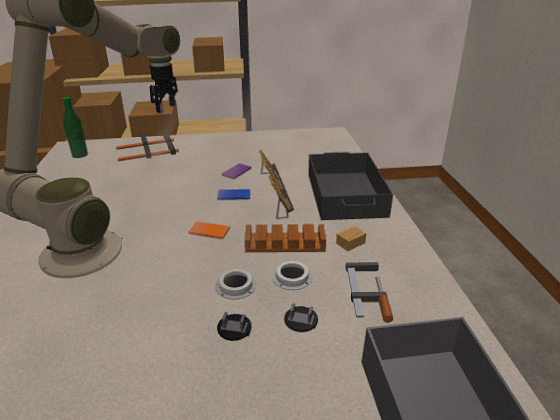

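The scene shows three wooden plates on the stand, at (400,335), (460,383) and (495,412) in the 800-px picture. The look-alikes are orange (475,298), blue (535,382) and purple (610,468), all lying flat on the bench, so I'll leave them alone. The caps are at (275,233) and (333,210), the ports at (312,276) and (370,248), and the rack at (345,310). The side view agrees. Next I'll measure them.

```bash
cat > m0.py <<'E'
from h import *
np.set_printoptions(precision=4,suppress=True)
def circ(p):
    A=np.c_[2*p,np.ones(len(p))]; s=np.linalg.lstsq(A,(p**2).sum(1),rcond=None)[0]; return s[:2],np.sqrt(s[2]+s[0]**2+s[1]**2)
for tag,pts in (('scene0',dict(port1=(218,195),port2=(259,175),cap1=(192,165),cap2=(233,149))),('side0',dict(port1=(293,273),port2=(236,283),cap1=(301,317),cap2=(234,326)))):
    im,W=cloud(tag)
    zb=W[...,2]; print(tag,'bench z', np.nanmedian(zb[(W[...,0]>.3)&(W[...,0]<.7)&(np.abs(W[...,1])<.4)]))
    for n,(u,v) in pts.items():
        sub=W[v-28:v+28,u-34:u+34].reshape(-1,3)
        lo,hi=(.015,.024) if n[0]=='p' else (.016,.025)
        s=sub[(sub[:,2]>lo)&(sub[:,2]<hi)]; m=np.median(s,0); s=s[np.linalg.norm(s[:,:2]-m[:2],axis=1)<.07]
        h=cv2.minEnclosingCircle(s[:,:2].astype(np.float32))
        t=sub[(sub[:,2]>.036)&(sub[:,2]<.06)&(np.linalg.norm(sub[:,:2]-m[:2],axis=1)<.06)]
        print(tag,n,len(s),'minenc',np.array(h[0]),h[1],'bbox mid',(s[:,:2].min(0)+s[:,:2].max(0))/2,'top z',np.percentile(s[:,2],90))
        if n[0]=='c': 
            c=t[:,:2]-t[:,:2].mean(0); w,V=np.linalg.eigh(c.T@c); print('   tabs',len(t),t.mean(0),'axis',V[:,1],np.ptp(c@V[:,1]),np.ptp(c@V[:,0]),t[:,2].max())
    # rack
    hsv=cv2.cvtColor(im,cv2.COLOR_RGB2HSV)
    m=(zb>.036)&(zb<.048)&(W[...,0]>.3)&(W[...,0]<.75)&(hsv[...,0]<14)&(hsv[...,1]>90)
    n,l,st,_=cv2.connectedComponentsWithStats(cv2.dilate(m.astype(np.uint8),np.ones((9,9))))
    k=1+st[1:,4].argmax(); p=W[m&(l==k)]
    r=cv2.minAreaRect(p[:,:2].astype(np.float32)); print('rack',len(p),r)
    # plates
    m=(zb>.05)&(zb<.16)&(hsv[...,0]<25)&(hsv[...,1]>60)&(W[...,0]>.25)&(W[...,0]<.8)
    n,l,st,_=cv2.connectedComponentsWithStats(m.astype(np.uint8))
    for k in range(1,n):
        if st[k,4]>150:
            p=W[l==k]; c=p.mean(0); w,V=np.linalg.eigh((p-c).T@(p-c)); print('plate blob',st[k],c,'n',V[:,0],'min',p.min(0),'max',p.max(0))
E
python3 m0.py
```

```text
scene0 bench z 0.0009582920959126939
scene0 port1 248 minenc [ 0.5784 -0.174 ] 0.043054815381765366 bbox mid [ 0.5783 -0.1734] top z 0.021931841411648955
scene0 port2 215 minenc [ 0.4316 -0.1888] 0.04374442994594574 bbox mid [ 0.4317 -0.1885] top z 0.022289058225382297
scene0 cap1 233 minenc [ 0.5733 -0.3395] 0.04023469239473343 bbox mid [ 0.5741 -0.3395] top z 0.021172512842214376
   tabs 31 [ 0.5736 -0.3364  0.0435] axis [-0.9511  0.3089] 0.04759786143246878 0.029782724606808877 0.04947196285256139
scene0 cap2 202 minenc [ 0.4238 -0.3463] 0.040952689945697784 bbox mid [ 0.4263 -0.3464] top z 0.02117262248454822
   tabs 33 [ 0.4264 -0.3418  0.0433] axis [-0.9708  0.2399] 0.04707000729591608 0.02862622656061487 0.050662728301167914
rack 1323 ((0.580925703048706, -0.026651717722415924), (0.08269185572862625, 0.22336256504058838), 83.82767486572266)
plate blob [264 205  36  51 974] [0.5814 0.1398 0.0914] n [0.8606 0.0802 0.5029] min [0.5518 0.104  0.05  ] max [0.608  0.1682 0.1313]
plate blob [ 302  236   42   55 1236] [0.5738 0.2695 0.0912] n [0.864  0.0488 0.5011] min [0.5444 0.2304 
[... 456 characters left out ...]
nenc [ 0.5708 -0.3396] 0.0399211160838604 bbox mid [ 0.5723 -0.339 ] top z 0.02095408970491888
   tabs 74 [ 0.5716 -0.3425  0.0446] axis [-0.9123  0.4096] 0.04713932378218488 0.02654432696042601 0.050293556145244556
side0 cap2 598 minenc [ 0.4254 -0.3472] 0.038783058524131775 bbox mid [ 0.4247 -0.3472] top z 0.02174494422997242
   tabs 92 [ 0.4252 -0.3497  0.0442] axis [-0.9644  0.2643] 0.04749007914601745 0.026784543663331443 0.05007990536911566
rack 896 ((0.5780121684074402, -0.0290147103369236), (0.08235085010528564, 0.2224579155445099), 83.63309478759766)
plate blob [259 150  29  56 346] [0.5701 0.209  0.0974] n [0.8559 0.0467 0.515 ] min [0.5385 0.1021 0.0504] max [0.6053 0.3681 0.1326]
```

```bash
cat > plan.py <<'E'
import sys; from h import *
from scipy.spatial.transform import Rotation as R
np.set_printoptions(precision=3,suppress=True)
def pose(yaw,tilt): return (R.from_euler('z',yaw,degrees=True)*R.from_euler('y',-tilt,degrees=True)).as_matrix()@np.diag([1.,-1,-1])
def plan(way,s=None,vmax=.8,tmax=.8):
    """way: list of (x,y,z,yaw,tilt[,vmax]); prints combined turn+shift rows, turn first half simultaneous"""
    s=s or env.observe(); p=s['position'];M=s['tool_rot']
    print('now',p,M[:,0],M[:,2],'w',s['grip_width'],'t',s['time_s'])
    for w in way:
        T=pose(w[3],w[4]); q=np.array(w[:3]); v=w[5] if len(w)>5 else vmax
        rv=R.from_matrix(M.T@T).as_rotvec()/.08
        n=int(np.ceil(np.abs(rv).max()/tmax))if np.abs(rv).max()>.04 else 0
        if n:
            t=np.round(rv/n,2); print(f' turn x{n}:',t.tolist()); M=M@R.from_rotvec(t*n*.08).as_matrix()
        d=M.T@(q-p)/.04; n=max(1,int(np.ceil(np.abs(d).max()/v))); d=np.round(d/n,3)
        print(f' shift x{n}:',d.tolist(),'->',q); p=p+M@d*n*.04
E
python3 - <<'E'
from plan import *
im,W=cloud('scene0'); hsv=cv2.cvtColor(im,cv2.COLOR_RGB2HSV)
zb=W[...,2]; m=(zb>.05)&(zb<.16)&(W[...,0]>.45)&(W[...,0]<.65)&(W[...,1]>.08)&(W[...,1]<.42)&(hsv[...,0]<30)
yaw=3.4; Y=R.from_euler('z',yaw,degrees=True).as_matrix(); P=pose(yaw,30)
n,l,st,_=cv2.connectedComponentsWithStats(m.astype(np.uint8))
for k in range(1,n):
    if st[k,4]<300: continue
    p=W[l==k]; q=p@Y; fn=P[:,0]; dd=np.median(p@fn)
    y=np.percentile(q[:,1],[.5,1,99,99.5]); tz=np.percentile(p[:,2],99.5)
    # front face top edge: height tz-> plate centre
    ymid=(y[0]+y[-1])/2
    zc=tz-.055*.866-.0045*.5; # centre
    # centre satisfies c.fn = dd-.0045 ; in stand frame: x*.866+z*.5
    f=fn@Y; xc=(dd-.0045-zc*f[2])/f[0]
    c=Y@np.array([xc,ymid,zc]); up=-P[:,2]
    g=c+up*.033
    print('centre',c,'width',y[-1]-y[0],'tz',tz,'grasp tcp',g,'pre',g+up*.09)
    plan([(*(g+up*.09),yaw,30)])
E
```

```text
centre [0.575 0.263 0.08 ] width 0.3091849524398784 tz 0.1298033754803204 grasp tcp [0.559 0.262 0.109] pre [0.514 0.259 0.186]
now [0.221 0.503 0.25 ] [ 0.402  0.916 -0.001] [-0.001 -0.001 -1.   ] w 0.08540969922295139 t 0.15
 turn x17: [-0.21, 0.35, 0.79]
 shift x9: [0.581, 0.725, 0.539] -> [0.514 0.259 0.186]
```

Run:
```python
from plan import *
im,W=cloud('scene0'); hsv=cv2.cvtColor(im,cv2.COLOR_RGB2HSV)
zb=W[...,2]; yaw=3.4; Y=R.from_euler('z',yaw,degrees=True).as_matrix(); P=pose(yaw,30); fn=P[:,0]; up=-P[:,2]
m=(zb>.05)&(zb<.16)&(W[...,0]>.45)&(W[...,0]<.65)&(W[...,1]>.08)&(W[...,1]<.42)&(hsv[...,0]<30)
p=W[m]; q=p@Y; r=p@fn; print('face d pct',np.percentile(r,[10,50,90]))
s=p@up
h,e=np.histogram(q[(np.abs(r-np.median(r))<.006)][:,1],bins=np.arange(.10,.42,.004)); print(np.c_[e[:-1],h][h<22].round(3).tolist())
for tag,b in(('A',(.12,.22)),('B',(.20,.30)),('C',(.30,.41))):
    pass
np.set_printoptions(linewidth=200); print(e[0],h)
for lo in np.arange(.10,.42,.02):
    k=(q[:,1]>lo)&(q[:,1]<lo+.02)&(np.abs(r-np.median(r))<.006)
    if k.sum()>20: print(lo.round(2),'face d',np.median(r[k]).round(4),'s max',np.percentile(s[k],99).round(4),'z',np.percentile(p[k][:,2],99).round(4))
```

```text
face d pct [0.547 0.555 0.557]
[[0.132, 19.0], [0.136, 0.0], [0.14, 0.0], [0.144, 1.0], [0.148, 0.0], [0.152, 0.0], [0.156, 1.0], [0.16, 0.0], [0.164, 2.0], [0.168, 0.0], [0.172, 1.0], [0.176, 0.0], [0.18, 0.0], [0.184, 0.0], [0.188, 0.0], [0.192, 0.0], [0.196, 0.0], [0.264, 0.0], [0.332, 14.0], [0.336, 0.0], [0.34, 0.0], [0.344, 0.0], [0.348, 0.0], [0.352, 0.0], [0.356, 1.0], [0.36, 0.0], [0.364, 0.0], [0.368, 0.0], [0.372, 0.0], [0.376, 0.0], [0.38, 0.0], [0.384, 0.0], [0.388, 0.0], [0.392, 0.0], [0.396, 0.0], [0.4, 0.0], [0.404, 0.0], [0.408, 0.0], [0.412, 0.0]]
0.1 [ 58  60  55  65  65  57  64 110  19   0   0   1   0   0   1   0   2   0   1   0   0   0   0   0   0  27  71  73  70  75  77  74  62  81  78  80  76  88  77  87 107   0  23  85  84  84  83  82  95
  81  94  97  94  86 103  88  99 121  14   0   0   0   0   0   1   0   0   0   0   0   0   0   0   0   0   0   0   0   0]
0.1 face d 0.5561 s max -0.1707 z 0.1292
0.12 face d 0.5554 s max -0.1708 z 0.1293
0.2 face d 0.5552 s max -0.1708 z 0.1295
0.22 face d 0.556 s max -0.1712 z 0.1296
0.24 face d 0.5563 s max -0.1713 z 0.1297
0.26 face d 0.5555 s max -0.1719 z 0.1288
0.28 face d 0.556 s max -0.1716 z 0.129
0.3 face d 0.5557 s max -0.1712 z 0.1291
0.32 face d 0.5551 s max -0.1714 z 0.1285
```

```bash
cat >> plan.py <<'E'
YS=3.4
def plate_tcp(y,back=0.):
    P=pose(YS,30); yh=np.array([-np.sin(np.radians(YS)),np.cos(np.radians(YS)),0])
    return .5512*P[:,0]+(-.193+back)*-P[:,2]+y*yh
E
python3 - <<'E'
from plan import *
for y in(.3009,.2325,.102): print(plate_tcp(y),plate_tcp(y,.08))
plan([(*plate_tcp(.102,.08),YS,30),(*plate_tcp(.102),YS,30,.5)])
E
```

```text
[0.555 0.334 0.108] [0.515 0.332 0.178]
[0.559 0.266 0.108] [0.519 0.264 0.178]
[0.567 0.136 0.108] [0.527 0.133 0.178]
now [0.221 0.503 0.25 ] [ 0.402  0.916 -0.001] [-0.001 -0.001 -1.   ] w 0.08540969922295139 t 0.15
 turn x17: [-0.21, 0.35, 0.79]
 shift x13: [0.404, 0.744, 0.392] -> [0.527 0.133 0.178]
 turn x1: [-0.03, -0.05, -0.05]
 shift x5: [0.0, 0.001, 0.4] -> [0.567 0.136 0.108]
```

Request:
{"method": "step_arm", "body": {"steps": [{"xyz": [0,0,0],"turn": [-0.21,0.35,0.79],"gripper": -0.1},{"xyz": [0,0,0],"turn": [-0.21,0.35,0.79],"gripper": -0.1},{"xyz": [0,0,0],"turn": [-0.21,0.35,0.79],"gripper": -0.1},{"xyz": [0,0,0],"turn": [-0.21,0.35,0.79],"gripper": -0.1},{"xyz": [0,0,0],"turn": [-0.21,0.35,0.79],"gripper": -0.1},{"xyz": [0,0,0],"turn": [-0.21,0.35,0.79],"gripper": -0.1},{"xyz": [0,0,0],"turn": [-0.21,0.35,0.79],"gripper": -0.1},{"xyz": [0,0,0],"turn": [-0.21,0.35,0.79],"gripper": -0.1},{"xyz": [0,0,0],"turn": [-0.21,0.35,0.79],"gripper": -0.1},{"xyz": [0,0,0],"turn": [-0.21,0.35,0.79],"gripper": -0.1},{"xyz": [0,0,0],"turn": [-0.21,0.35,0.79],"gripper": -0.1},{"xyz": [0,0,0],"turn": [-0.21,0.35,0.79],"gripper": -0.1},{"xyz": [0,0,0],"turn": [-0.21,0.35,0.79],"gripper": -0.1},{"xyz": [0,0,0],"turn": [-0.21,0.35,0.79],"gripper": -0.1},{"xyz": [0,0,0],"turn": [-0.21,0.35,0.79],"gripper": -0.1},{"xyz": [0,0,0],"turn": [-0.21,0.35,0.79],"gripper": -0.1},{"xyz": [0,0,0],"turn": [-0.21,0.35,0.79],"gripper": -0.1}]}}

```text
time_s: 1.57
position: [0.221, 0.5034, 0.2501]
tool_rot: [[0.862, 0.054, 0.504], [0.044, -0.999, 0.032], [0.505, -0.006, -0.863]]
ft_force: [-0.6, -0.4, -0.5]
grip_width: 0.0383
```

Run:
```python
from plan import *
plan([(*plate_tcp(.102,.08),YS,30),(*plate_tcp(.102),YS,30,.5)])
```

```text
now [0.221 0.503 0.25 ] [0.862 0.044 0.505] [ 0.504  0.032 -0.863] w 0.03827845397572546 t 1.5667
 turn x1: [-0.03, -0.07, -0.09]
 shift x13: [0.402, 0.745, 0.393] -> [0.527 0.133 0.178]
 shift x4: [0.001, 0.0, 0.5] -> [0.567 0.136 0.108]
```

Request:
{"method": "step_arm", "body": {"steps": [{"xyz": [0.402,0.745,0.393],"turn": [-0.03,-0.07,-0.09],"gripper": -0.1},{"xyz": [0.402,0.745,0.393],"turn": [0,0,0],"gripper": -0.1},{"xyz": [0.402,0.745,0.393],"turn": [0,0,0],"gripper": -0.1},{"xyz": [0.402,0.745,0.393],"turn": [0,0,0],"gripper": -0.1},{"xyz": [0.402,0.745,0.393],"turn": [0,0,0],"gripper": -0.1},{"xyz": [0.402,0.745,0.393],"turn": [0,0,0],"gripper": -0.1},{"xyz": [0.402,0.745,0.393],"turn": [0,0,0],"gripper": -0.1},{"xyz": [0.402,0.745,0.393],"turn": [0,0,0],"gripper": -0.1},{"xyz": [0.402,0.745,0.393],"turn": [0,0,0],"gripper": -0.1},{"xyz": [0.402,0.745,0.393],"turn": [0,0,0],"gripper": -0.1},{"xyz": [0.402,0.745,0.393],"turn": [0,0,0],"gripper": -0.1},{"xyz": [0.402,0.745,0.393],"turn": [0,0,0],"gripper": -0.1},{"xyz": [0.402,0.745,0.393],"turn": [0,0,0],"gripper": -0.1},{"xyz": [0,0,0],"turn": [0,0,0],"gripper": -0.1}]}}

```text
time_s: 2.73
position: [0.5312, 0.1298, 0.1769]
tool_rot: [[0.865, 0.057, 0.499], [0.05, -0.998, 0.027], [0.5, 0.001, -0.866]]
ft_force: [-0.2, -0.7, 0.5]
grip_width: 0.0382
```

Run:
```python
from plan import *
plan([(*plate_tcp(.102),YS,30,.5)])
snap('wrist','w1')
im,W=cloud('w1')
P=pose(YS,30);fn=P[:,0];up=-P[:,2];yh=np.cross(up,fn)
d=W@fn;s=W@up;y=W@yh
for q in range(40,420,40): print(q,[(round(float(y[q,u]),3),round(float(d[q,u]),3),round(float(s[q,u]),3)) for u in range(160,420,40)])
```

```text
now [0.531 0.13  0.177] [0.865 0.05  0.5  ] [ 0.499  0.027 -0.866] w 0.0381659137085184 t 2.7333
 shift x4: [-0.02, -0.025, 0.483] -> [0.567 0.136 0.108]
40 [(0.21, 0.471, -0.27), (0.211, 0.497, -0.285), (0.212, 0.525, -0.3), (0.204, 0.557, -0.214), (0.216, 0.592, -0.34), (0.218, 0.632, -0.363), (0.215, 0.659, -0.324)]
80 [(0.183, 0.469, -0.268), (0.182, 0.495, -0.284), (0.182, 0.524, -0.299), (0.182, 0.556, -0.28), (0.182, 0.593, -0.341), (0.182, 0.634, -0.36), (0.182, 0.659, -0.317)]
120 [(0.154, 0.467, -0.267), (0.152, 0.493, -0.283), (0.15, 0.523, -0.299), (0.152, 0.556, -0.281), (0.145, 0.594, -0.341), (0.145, 0.634, -0.35), (0.149, 0.66, -0.308)]
160 [(0.124, 0.464, -0.265), (0.12, 0.492, -0.28), (0.116, 0.522, -0.299), (0.133, 0.556, -0.221), (0.107, 0.595, -0.34), (0.107, 0.634, -0.34), (0.116, 0.66, -0.3)]
200 [(0.091, 0.461, -0.265), (0.086, 0.489, -0.28), (0.08, 0.521, -0.298), (0.123, 0.556, -0.169), (0.066, 0.597, -0.341), (0.07, 0.635, -0.33), (0.083, 0.661, -0.29)]
240 [(0.059, 0.458, -0.261), (0.051, 0.487, -0.278), (0.042, 0.519, -0.298), (0.1, 0.556, -0.17), (0.021, 0.598, -0.342), (0.008, 0.648, -0.371), (0.048, 0.662, -0.282)]
280 [(0.022, 0.455, -0.259), (0.105, 0.524, -0.12), (0.0, 0.518, -0.296), (0.075, 0.556, -0.171), (-0.029, 0.601, -0.346), (0.106, 0.589, -0.12), (-0.069, 0.715, -0.411)]
320 [(-0.01, 0.454, -0.248), (0.112, 0.532, -0.085), (-0.035, 0.518, -0.282), (-0.028, 0.556, -0.273), (-0.044, 0.596, -0.293), (0.111, 0.581, -0.086), (-0.096, 0.703, -0.362)]
360 [(0.103, 0.52, -0.078), (0.115, 0.536, -0.065), (-0.074, 0.517, -0.271), (-0.09, 0.556, -0.289), (-0.102, 0.599, -0.302), (0.116, 0.577, -0.064), (0.103, 0.593, -0.078)]
400 [(-0.065, 0.457, -0.214), (0.116, 0.539, -0.051), (0.107, 0.546, -0.059), (0.109, 0.556, -0.058), (0.109, 0.566, -0.058), (0.117, 0.574, -0.051), (-0.305, 0.75, -0.43)]
```

View pics/w1.png

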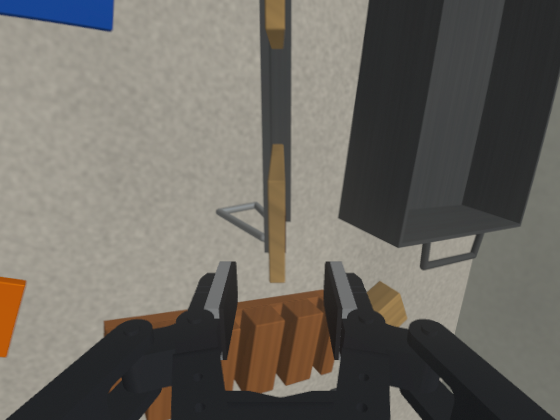

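The wrist view shows plate A edge-on at (278,230) between the fingers (228 and 335), with the plain wood colour of the right part. It lies on the grasp line, so I'll grasp it.

Request:
{"method": "step_arm", "body": {"steps": [{"xyz": [-0.02,-0.025,0.483],"turn": [0,0,0],"gripper": -0.1},{"xyz": [-0.02,-0.025,0.483],"turn": [0,0,0],"gripper": -0.1},{"xyz": [-0.02,-0.025,0.483],"turn": [0,0,0],"gripper": -0.1},{"xyz": [-0.02,-0.025,0.483],"turn": [0,0,0],"gripper": -0.1},{"xyz": [0,0,0],"turn": [0,0,0],"gripper": -0.1},{"xyz": [0,0,0],"turn": [0,0,0],"gripper": -1},{"xyz": [0,0,0],"turn": [0,0,0],"gripper": -1},{"xyz": [0,0,0],"turn": [0,0,0],"gripper": -1},{"xyz": [0,0,0],"turn": [0,0,0],"gripper": -1},{"xyz": [0,0,0],"turn": [0,0,0],"gripper": -1},{"xyz": [0,0,0],"turn": [0,0,0],"gripper": -1},{"xyz": [0,0,0],"turn": [0,0,0],"gripper": -1},{"xyz": [0,0,0],"turn": [0,0,0],"gripper": -1}], "squeeze": 40}}

```text
time_s: 3.87
position: [0.5652, 0.1409, 0.1121]
tool_rot: [[0.861, 0.062, 0.505], [0.054, -0.998, 0.031], [0.506, 0.001, -0.863]]
ft_force: [7.3, 2.3, -0.5]
grip_width: 0.0088
```

Request:
{"method": "step_arm", "body": {"steps": [{"xyz": [0,0,-0.4],"turn": [0,0,0],"gripper": -1},{"xyz": [0,0,-0.4],"turn": [0,0,0],"gripper": -1},{"xyz": [0,0,-0.4],"turn": [0,0,0],"gripper": -1},{"xyz": [0,0,-0.4],"turn": [0,0,0],"gripper": -1},{"xyz": [0,0,-0.8],"turn": [0,0,0],"gripper": -1},{"xyz": [0,0,-0.8],"turn": [0,0,0],"gripper": -1},{"xyz": [0,0,-0.8],"turn": [0,0,0],"gripper": -1},{"xyz": [0,0,0],"turn": [0,0,0],"gripper": -1}]}}

```text
time_s: 4.53
position: [0.4822, 0.1361, 0.254]
tool_rot: [[0.86, 0.063, 0.506], [0.055, -0.998, 0.031], [0.507, 0.001, -0.862]]
ft_force: [1.7, -0.5, 0.2]
grip_width: 0.0087
```

```bash
cat >> plan.py <<'E'
RC=np.array([.5795,-.0279,0]); RY=-6.3
def rack(k,z,dy=0.):
    a=np.radians(RY); x=(k-3)*.045
    return RC+np.array([np.cos(a)*x-np.sin(a)*dy,np.sin(a)*x+np.cos(a)*dy,z])
E
python3 - <<'E'
from plan import *
print(rack(1,.1),rack(3,.1),rack(5,.1))
plan([(*rack(5,.24),RY,0)])
E
```

```text
[ 0.49  -0.018  0.1  ] [ 0.58  -0.028  0.1  ] [ 0.669 -0.038  0.1  ]
now [0.482 0.136 0.254] [0.86  0.055 0.507] [ 0.506  0.031 -0.862] w 0.00865697854253181 t 4.5333
 turn x9: [-0.06, -0.74, 0.23]
 shift x7: [0.729, 0.547, 0.048] -> [ 0.669 -0.038  0.24 ]
```

Request:
{"method": "step_arm", "body": {"steps": [{"xyz": [0,0,0],"turn": [-0.06,-0.74,0.23],"gripper": -1},{"xyz": [0,0,0],"turn": [-0.06,-0.74,0.23],"gripper": -1},{"xyz": [0,0,0],"turn": [-0.06,-0.74,0.23],"gripper": -1},{"xyz": [0,0,0],"turn": [-0.06,-0.74,0.23],"gripper": -1},{"xyz": [0,0,0],"turn": [-0.06,-0.74,0.23],"gripper": -1},{"xyz": [0,0,0],"turn": [-0.06,-0.74,0.23],"gripper": -1},{"xyz": [0,0,0],"turn": [-0.06,-0.74,0.23],"gripper": -1},{"xyz": [0,0,0],"turn": [-0.06,-0.74,0.23],"gripper": -1},{"xyz": [0,0,0],"turn": [-0.06,-0.74,0.23],"gripper": -1},{"xyz": [0.729,0.547,0.048],"turn": [0,0,0],"gripper": -1},{"xyz": [0.729,0.547,0.048],"turn": [0,0,0],"gripper": -1},{"xyz": [0.729,0.547,0.048],"turn": [0,0,0],"gripper": -1},{"xyz": [0.729,0.547,0.048],"turn": [0,0,0],"gripper": -1},{"xyz": [0.729,0.547,0.048],"turn": [0,0,0],"gripper": -1},{"xyz": [0.729,0.547,0.048],"turn": [0,0,0],"gripper": -1},{"xyz": [0.729,0.547,0.048],"turn": [0,0,0],"gripper": -1},{"xyz": [0,0,0],"turn": [0,0,0],"gripper": -1},{"xyz": [0,0,0],"turn": [0,0,0],"gripper": -1}]}}

```text
time_s: 6.03
position: [0.6702, -0.0396, 0.231]
tool_rot: [[0.994, -0.109, -0.013], [-0.109, -0.994, 0.001], [-0.013, 0.0, -1.0]]
ft_force: [0.4, 0.4, -1.2]
grip_width: 0.0088
```

Run:
```python
from plan import *
plan([(*rack(5,.24),RY,0)])
snap('wrist','w2')
im,W=cloud('w2'); hsv=cv2.cvtColor(im,cv2.COLOR_RGB2HSV); zb=W[...,2]
m=(zb>.037)&(zb<.048)&(W[...,0]>.42)&(W[...,0]<.72)&(W[...,1]>-.1)&(W[...,1]<.04)&(hsv[...,0]<16)&(hsv[...,1]>80)
p=W[m]; print(m.sum(),cv2.minAreaRect(p[:,:2].astype(np.float32)),np.median(p[:,2]))
q=(p-RC)@R.from_euler('z',RY,degrees=True).as_matrix()
h,e=np.histogram(q[:,0],bins=np.arange(-.12,.122,.002)); np.set_printoptions(linewidth=220); print(np.c_[e[:-1]*1000,h].astype(int).tolist())
print('y range',np.percentile(q[:,1],[1,99]))
```

```text
now [ 0.67  -0.04   0.231] [ 0.994 -0.109 -0.013] [-0.013  0.001 -1.   ] w 0.008781904270808416 t 6.0333
 turn x1: [0.01, 0.16, 0.01]
 shift x1: [-0.036, -0.041, -0.225] -> [ 0.669 -0.038  0.24 ]
15370 ((0.5808944702148438, -0.026367951184511185), (0.08000709861516953, 0.22478090226650238), 83.4836654663086) 0.04391180453870608
[[-120, 0], [-118, 0], [-115, 0], [-113, 0], [-111, 29], [-109, 152], [-107, 167], [-105, 186], [-103, 176], [-101, 170], [-99, 173], [-97, 237], [-95, 351], [-93, 4], [-91, 0], [-89, 0], [-87, 0], [-85, 0], [-83, 0], [-81, 70], [-79, 180], [-77, 184], [-75, 184], [-73, 187], [-71, 172], [-69, 187], [-67, 183], [-65, 175], [-63, 194], [-61, 178], [-59, 186], [-57, 172], [-55, 189], [-53, 187], [-51, 375], [-49, 61], [-47, 0], [-45, 0], [-43, 0], [-41, 0], [-39, 0], [-37, 14], [-35, 158], [-33, 194], [-31, 188], [-29, 180], [-27, 193], [-25, 189], [-23, 189], [-21, 190], [-19, 200], [-17, 176], [-15, 201], [-13, 194], [-11, 188], [-9, 188], [-7, 231], [-5, 215], [-3, 0], [-1, 0], [0, 0], [2, 0], [4, 0], [6, 0], [8, 104], [10, 192], [12, 196], [14, 190], [16, 204], [18, 197], [20, 196], [22, 193], [24, 193], [26, 198], [28, 196], [30, 194], [32, 188], [34, 202], [36, 195], [38, 278], [40, 8], [42, 0], [44, 0], [46, 0], [48, 0], [50, 0], [52, 9], [54, 181], [56, 192], [58, 198], [60, 200], [62, 194], [64, 194], [66, 201], [68, 187], [70, 198], [72, 208], [74, 184], [76, 199], [78, 201], [80, 185], [82, 177], [84, 94], [86, 0], [88, 0], [90, 0], [92, 0], [94, 0], [96, 0], [98, 99], [100, 191], [102, 212], [104, 193], [106, 194], [108, 203], [110, 198], [112, 157], [114, 0], [116, 0], [118, 0]]
y range [-0.037  0.041]
```

View pics/w2.png

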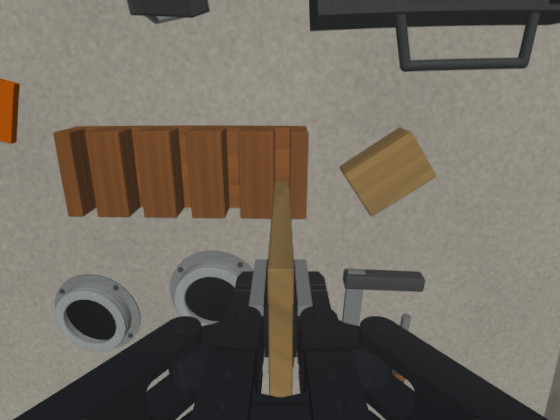

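Run:
```python
from plan import *
im,W=cloud('w2'); hsv=cv2.cvtColor(im,cv2.COLOR_RGB2HSV)
s=env.observe();T=s['tool_rot'];p0=np.array([.6702,-.0396,.231]);q=(W-p0)@T
m=(np.abs(q[...,0])<.012)&(hsv[...,0]<25)&(hsv[...,1]>70)
for lo in np.arange(-.03,.10,.01):
    k=m&(q[...,2]>lo)&(q[...,2]<lo+.01)
    if k.sum()>20: print(lo.round(3),k.sum(),np.percentile(q[k],[2,50,98],axis=0).ravel())
```

```text
-0.03 1448 [-0.003 -0.025 -0.021  0.001 -0.004 -0.02   0.005  0.027 -0.02 ]
-0.02 2081 [-0.003 -0.026 -0.02   0.001 -0.006 -0.02   0.005  0.029 -0.011]
-0.01 301 [-0.004 -0.026 -0.01   0.001 -0.026 -0.005  0.005 -0.012 -0.   ]
0.0 229 [-0.004 -0.026  0.     0.001 -0.026  0.005  0.005 -0.019  0.01 ]
0.01 181 [-0.003 -0.026  0.011  0.001 -0.025  0.015  0.005 -0.025  0.02 ]
0.02 159 [-0.003 -0.026  0.02   0.002 -0.026  0.025  0.006 -0.025  0.03 ]
0.03 132 [-0.003 -0.026  0.03   0.002 -0.026  0.035  0.006 -0.025  0.04 ]
0.04 120 [-0.002 -0.026  0.04   0.002 -0.025  0.045  0.006 -0.025  0.05 ]
0.05 101 [-0.003 -0.026  0.05   0.002 -0.026  0.055  0.006 -0.025  0.06 ]
0.06 83 [-0.002 -0.026  0.061  0.002 -0.025  0.065  0.006 -0.025  0.069]
0.07 79 [-0.002 -0.026  0.07   0.002 -0.026  0.075  0.006 -0.025  0.08 ]
0.08 66 [-0.002 -0.026  0.08   0.002 -0.025  0.085  0.006 -0.025  0.089]
```

Run:
```python
from plan import *
plan([(*rack(5,.145,.003),RY,0,.5),(*rack(5,.103,.003),RY,0,.15)])
```

```text
now [ 0.67  -0.038  0.232] [ 0.994 -0.107 -0.012] [-0.012  0.001 -1.   ] w 0.008741740106524919 t 6.0833
 turn x1: [0.0, 0.15, 0.03]
 shift x5: [-0.004, -0.018, 0.434] -> [ 0.669 -0.035  0.145]
 shift x7: [0.0, 0.0, 0.15] -> [ 0.669 -0.035  0.103]
```

Request:
{"method": "step_arm", "body": {"steps": [{"xyz": [0,0,0],"turn": [0,0.15,0.03],"gripper": -1},{"xyz": [-0.004,-0.018,0.434],"turn": [0,0,0],"gripper": -1},{"xyz": [-0.004,-0.018,0.434],"turn": [0,0,0],"gripper": -1},{"xyz": [-0.004,-0.018,0.434],"turn": [0,0,0],"gripper": -1},{"xyz": [-0.004,-0.018,0.434],"turn": [0,0,0],"gripper": -1},{"xyz": [-0.004,-0.018,0.434],"turn": [0,0,0],"gripper": -1},{"xyz": [0,0,0],"turn": [0,0,0],"gripper": -1},{"xyz": [0,0,0],"turn": [0,0,0],"gripper": -1}]}}

```text
time_s: 6.75
position: [0.669, -0.0338, 0.1459]
tool_rot: [[0.994, -0.108, 0.0], [-0.108, -0.994, -0.0], [0.0, 0.0, -1.0]]
ft_force: [0.6, -0.1, -1.0]
grip_width: 0.0086
```

Run:
```python
from plan import *
plan([(*rack(5,.103,.003),RY,0,.15)])
snap('side','s1'); im,W=cloud('s1')
cv2.imwrite('pics/s1c.png',cv2.resize(im[130:260,220:380,::-1],(640,520)))
```

```text
now [ 0.669 -0.034  0.146] [ 0.994 -0.108  0.   ] [ 0. -0. -1.] w 0.008553549422022085 t 6.75
 shift x8: [0.001, 0.003, 0.134] -> [ 0.669 -0.035  0.103]
```

View pics/s1c.png

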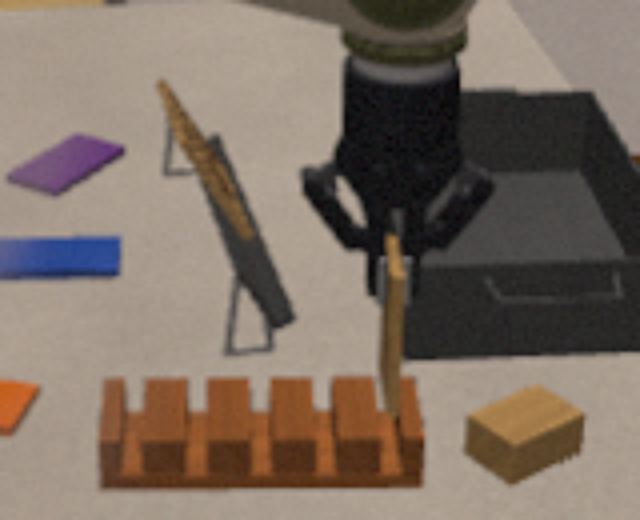

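The side view shows the plate upright, with its lower end (390,410 in the crop) at the mouth of groove 5. I'll lower it.

Request:
{"method": "step_arm", "body": {"steps": [{"xyz": [0,0,0.135],"turn": [0,0,0],"gripper": -1},{"xyz": [0,0,0.135],"turn": [0,0,0],"gripper": -1},{"xyz": [0,0,0.135],"turn": [0,0,0],"gripper": -1},{"xyz": [0,0,0.135],"turn": [0,0,0],"gripper": -1},{"xyz": [0,0,0.135],"turn": [0,0,0],"gripper": -1},{"xyz": [0,0,0],"turn": [0,0,0],"gripper": -1}]}}

```text
time_s: 7.3
position: [0.6691, -0.0347, 0.1167]
tool_rot: [[0.994, -0.109, -0.002], [-0.109, -0.994, -0.0], [-0.002, 0.0, -1.0]]
ft_force: [-0.7, 0.0, -1.3]
grip_width: 0.0087
```

No contact force and it is well inside the groove, so I'll go down to the floor and release.

Request:
{"method": "step_arm", "body": {"steps": [{"xyz": [0,0,0.1],"turn": [0,0,0],"gripper": -1},{"xyz": [0,0,0.1],"turn": [0,0,0],"gripper": -1},{"xyz": [0,0,0.1],"turn": [0,0,0],"gripper": -1},{"xyz": [0,0,0],"turn": [0,0,0],"gripper": -1},{"xyz": [0,0,0],"turn": [0,0,0],"gripper": -0.5},{"xyz": [0,0,0],"turn": [0,0,0],"gripper": -0.5},{"xyz": [0,0,0],"turn": [0,0,0],"gripper": -0.5},{"xyz": [0,0,0],"turn": [0,0,0],"gripper": -0.5},{"xyz": [0,0,-0.2],"turn": [0,0,0],"gripper": -0.5},{"xyz": [0,0,-0.4],"turn": [0,0,0],"gripper": -0.5},{"xyz": [0,0,-0.8],"turn": [0,0,0],"gripper": -0.5},{"xyz": [0,0,-0.8],"turn": [0,0,0],"gripper": -0.5},{"xyz": [0,0,-0.8],"turn": [0,0,0],"gripper": -0.1},{"xyz": [0,0,0],"turn": [0,0,0],"gripper": -0.1}]}}

```text
time_s: 8.47
position: [0.6713, -0.035, 0.2345]
tool_rot: [[0.994, -0.109, 0.013], [-0.109, -0.994, -0.003], [0.013, 0.002, -1.0]]
ft_force: [0.5, -0.5, 1.0]
grip_width: 0.0386
```

Run:
```python
from plan import *
snap('wrist','w3')
im,W=cloud('w3'); hsv=cv2.cvtColor(im,cv2.COLOR_RGB2HSV)
m=(W[...,2]>.1)&(W[...,2]<.14)&(hsv[...,0]<25)&(hsv[...,1]>70)&(W[...,0]>.63)&(W[...,0]<.71)
print('plate top',m.sum(),np.percentile(W[m],[2,50,98],axis=0))
print('target',rack(5,.122))
plan([(.48,.14,.24,RY,0),(*plate_tcp(.2325,.08),YS,30),(*plate_tcp(.2325),YS,30,.5)])
```

```text
plate top 1129 [[ 0.663 -0.066  0.107]
 [ 0.669 -0.034  0.124]
 [ 0.675 -0.009  0.125]]
target [ 0.669 -0.038  0.122]
now [ 0.671 -0.035  0.231] [ 0.994 -0.109  0.009] [ 0.009 -0.002 -1.   ] w 0.038615052873026634 t 8.5167
 turn x1: [0.02, -0.11, 0.01]
 shift x7: [-0.745, -0.546, -0.032] -> [0.48 0.14 0.24]
 turn x9: [0.06, 0.73, -0.23]
 shift x4: [0.055, -0.758, 0.481] -> [0.519 0.264 0.178]
 shift x5: [-0.001, -0.001, 0.4] -> [0.559 0.266 0.108]
```

Request:
{"method": "step_arm", "body": {"steps": [{"xyz": [-0.745,-0.546,-0.032],"turn": [0.02,-0.11,0.01],"gripper": -0.1},{"xyz": [-0.745,-0.546,-0.032],"turn": [0,0,0],"gripper": -0.1},{"xyz": [-0.745,-0.546,-0.032],"turn": [0,0,0],"gripper": -0.1},{"xyz": [-0.745,-0.546,-0.032],"turn": [0,0,0],"gripper": -0.1},{"xyz": [-0.745,-0.546,-0.032],"turn": [0,0,0],"gripper": -0.1},{"xyz": [-0.745,-0.546,-0.032],"turn": [0,0,0],"gripper": -0.1},{"xyz": [-0.745,-0.546,-0.032],"turn": [0,0,0],"gripper": -0.1},{"xyz": [0,0,0],"turn": [0.06,0.73,-0.23],"gripper": -0.1},{"xyz": [0,0,0],"turn": [0.06,0.73,-0.23],"gripper": -0.1},{"xyz": [0,0,0],"turn": [0.06,0.73,-0.23],"gripper": -0.1},{"xyz": [0,0,0],"turn": [0.06,0.73,-0.23],"gripper": -0.1},{"xyz": [0,0,0],"turn": [0.06,0.73,-0.23],"gripper": -0.1},{"xyz": [0,0,0],"turn": [0.06,0.73,-0.23],"gripper": -0.1},{"xyz": [0,0,0],"turn": [0.06,0.73,-0.23],"gripper": -0.1},{"xyz": [0,0,0],"turn": [0.06,0.73,-0.23],"gripper": -0.1},{"xyz": [0,0,0],"turn": [0.06,0.73,-0.23],"gripper": -0.1},{"xyz": [0.055,-0.758,0.481],"turn": [0,0,0],"gripper": -0.1},{"xyz": [0.055,-0.758,0.481],"turn": [0,0,0],"gripper": -0.1},{"xyz": [0.055,-0.758,0.481],"turn": [0,0,0],"gripper": -0.1},{"xyz": [0.055,-0.758,0.481],"turn": [0,0,0],"gripper": -0.1}]}}

```text
time_s: 10.18
position: [0.5174, 0.2653, 0.1734]
tool_rot: [[0.867, 0.059, 0.494], [0.051, -0.998, 0.03], [0.495, -0.001, -0.869]]
ft_force: [1.2, -0.8, -0.8]
grip_width: 0.0385
```

Request:
{"method": "step_arm", "body": {"steps": [{"xyz": [0,0,0],"turn": [0,0,0],"gripper": -0.1},{"xyz": [0,0,0],"turn": [0,0,0],"gripper": -0.1}]}}

```text
time_s: 10.35
position: [0.5169, 0.265, 0.1728]
tool_rot: [[0.868, 0.061, 0.492], [0.053, -0.998, 0.03], [0.493, -0.0, -0.87]]
ft_force: [-1.0, -0.1, 0.8]
grip_width: 0.0384
```

Run:
```python
from plan import *
snap('wrist','w4'); im,W=cloud('w4'); hsv=cv2.cvtColor(im,cv2.COLOR_RGB2HSV)
plan([(*plate_tcp(.2325),YS,30,.5)])
s=env.observe(); q=(W-s['position'])@s['tool_rot']
m=(np.abs(q[...,0])<.02)&(q[...,2]>.03)&(q[...,2]<.12)&(hsv[...,0]<25)&(hsv[...,1]>70)&(np.abs(q[...,1])<.05)
k=m&(q[...,2]<np.percentile(q[m][:,2],2)+.006)
print(m.sum(),k.sum(),np.percentile(q[k],[2,50,98],axis=0))
```

```text
now [0.517 0.264 0.174] [0.868 0.052 0.494] [ 0.493  0.03  -0.869] w 0.0385608429605168 t 10.4
 turn x1: [-0.01, 0.08, 0.01]
 shift x4: [0.024, 0.003, 0.485] -> [0.559 0.266 0.108]
2317 2081 [[ 0.003 -0.049  0.054]
 [ 0.007 -0.01   0.055]
 [ 0.012  0.027  0.056]]
```

Request:
{"method": "step_arm", "body": {"steps": [{"xyz": [0.024,0,0.485],"turn": [0,0.08,0],"gripper": -0.1},{"xyz": [0.024,0,0.485],"turn": [0,0,0],"gripper": -0.1},{"xyz": [0.024,0,0.485],"turn": [0,0,0],"gripper": -0.1},{"xyz": [0.024,0,0.485],"turn": [0,0,0],"gripper": -0.1},{"xyz": [0,0,0],"turn": [0,0,0],"gripper": -0.1},{"xyz": [0,0,0],"turn": [0,0,0],"gripper": -1},{"xyz": [0,0,0],"turn": [0,0,0],"gripper": -1},{"xyz": [0,0,0],"turn": [0,0,0],"gripper": -1},{"xyz": [0,0,0],"turn": [0,0,0],"gripper": -1},{"xyz": [0,0,0],"turn": [0,0,0],"gripper": -1},{"xyz": [0,0,0],"turn": [0,0,0],"gripper": -1},{"xyz": [0,0,-0.4],"turn": [0,0,0],"gripper": -1},{"xyz": [0,0,-0.4],"turn": [0,0,0],"gripper": -1},{"xyz": [0,0,-0.4],"turn": [0,0,0],"gripper": -1},{"xyz": [0,0,-0.4],"turn": [0,0,0],"gripper": -1},{"xyz": [0,0,-0.8],"turn": [0,0,0],"gripper": -1},{"xyz": [0,0,-0.8],"turn": [0,0,0],"gripper": -1},{"xyz": [0,0,-0.8],"turn": [0,0,0],"gripper": -1},{"xyz": [0,0,0],"turn": [0,0,0],"gripper": -1}], "squeeze": 40}}

```text
time_s: 11.98
position: [0.4785, 0.2624, 0.2537]
tool_rot: [[0.859, 0.061, 0.508], [0.05, -0.998, 0.034], [0.509, -0.004, -0.861]]
ft_force: [0.5, 0.6, 0.4]
grip_width: 0.0087
```

Run:
```python
from plan import *
plan([(*rack(3,.24),RY,0)])
```

```text
now [0.478 0.262 0.254] [0.859 0.05  0.509] [ 0.508  0.034 -0.861] w 0.008650174027278086 t 11.9833
 turn x9: [-0.07, -0.74, 0.23]
 shift x9: [0.368, 0.77, 0.039] -> [ 0.58  -0.028  0.24 ]
```

Request:
{"method": "step_arm", "body": {"steps": [{"xyz": [0,0,0],"turn": [-0.07,-0.74,0.23],"gripper": -1},{"xyz": [0,0,0],"turn": [-0.07,-0.74,0.23],"gripper": -1},{"xyz": [0,0,0],"turn": [-0.07,-0.74,0.23],"gripper": -1},{"xyz": [0,0,0],"turn": [-0.07,-0.74,0.23],"gripper": -1},{"xyz": [0,0,0],"turn": [-0.07,-0.74,0.23],"gripper": -1},{"xyz": [0,0,0],"turn": [-0.07,-0.74,0.23],"gripper": -1},{"xyz": [0,0,0],"turn": [-0.07,-0.74,0.23],"gripper": -1},{"xyz": [0,0,0],"turn": [-0.07,-0.74,0.23],"gripper": -1},{"xyz": [0,0,0],"turn": [-0.07,-0.74,0.23],"gripper": -1},{"xyz": [0.368,0.77,0.039],"turn": [0,0,0],"gripper": -1},{"xyz": [0.368,0.77,0.039],"turn": [0,0,0],"gripper": -1},{"xyz": [0.368,0.77,0.039],"turn": [0,0,0],"gripper": -1},{"xyz": [0.368,0.77,0.039],"turn": [0,0,0],"gripper": -1},{"xyz": [0.368,0.77,0.039],"turn": [0,0,0],"gripper": -1},{"xyz": [0.368,0.77,0.039],"turn": [0,0,0],"gripper": -1},{"xyz": [0.368,0.77,0.039],"turn": [0,0,0],"gripper": -1},{"xyz": [0.368,0.77,0.039],"turn": [0,0,0],"gripper": -1},{"xyz": [0.368,0.77,0.039],"turn": [0,0,0],"gripper": -1},{"xyz": [0,0,0],"turn": [0,0,0],"gripper": -1},{"xyz": [0,0,0],"turn": [0,0,0],"gripper": -1}]}}

```text
time_s: 13.65
position: [0.5803, -0.0301, 0.2332]
tool_rot: [[0.993, -0.114, -0.01], [-0.114, -0.993, -0.004], [-0.01, 0.005, -1.0]]
ft_force: [-0.5, 0.5, 0.1]
grip_width: 0.0085
```

```bash
cat > hold.py <<'E'
from plan import *
def hold(tag,k):
    s=env.observe(); snap('wrist',tag); im,W=cloud(tag); hsv=cv2.cvtColor(im,cv2.COLOR_RGB2HSV); q=(W-s['position'])@s['tool_rot']
    m=(np.abs(q[...,0])<.012)&(hsv[...,0]<25)&(hsv[...,1]>70)
    for lo,hi in((-.04,0),(.03,.06),(.06,.1)):
        j=m&(q[...,2]>lo)&(q[...,2]<hi)
        print(lo,j.sum(),np.percentile(q[j],[1,50,99],axis=0).ravel() if j.sum() else '')
    zb=W[...,2]
    m=(zb>.037)&(zb<.048)&(W[...,0]>.42)&(W[...,0]<.72)&(W[...,1]>-.1)&(W[...,1]<.04)&(hsv[...,0]<16)&(hsv[...,1]>80)
    r=(W[m]-RC)@R.from_euler('z',RY,degrees=True).as_matrix(); x=np.sort(r[:,0])
    g=np.where(np.diff(x)>.008)[0]; print('groove mids (mm)',[(round(1000*(x[i]+x[i+1])/2,1),round(1000*(x[i+1]-x[i]),1)) for i in g])
E
python3 - <<'E'
from hold import *
hold('w5',3)
plan([(*rack(3,.145,.003),RY,0,.5),(*rack(3,.117,.003),RY,0,.15)])
E
```

```text
-0.04 4358 [-0.003 -0.032 -0.023  0.001 -0.011 -0.022  0.006  0.027 -0.002]
0.03 329 [-0.003 -0.032  0.03   0.001 -0.031  0.043  0.006 -0.03   0.059]
0.06 200 [-0.003 -0.032  0.06   0.001 -0.031  0.072  0.006 -0.03   0.087]
groove mids (mm) [(np.float64(-87.9), np.float64(12.5)), (np.float64(-43.1), np.float64(13.6)), (np.float64(2.1), np.float64(14.0)), (np.float64(46.5), np.float64(13.0)), (np.float64(91.5), np.float64(13.7))]
now [ 0.58  -0.029  0.234] [ 0.994 -0.113 -0.009] [-0.01  -0.004 -1.   ] w 0.008306858524922434 t 13.7
 turn x1: [0.06, 0.12, -0.04]
 shift x5: [-0.003, -0.02, 0.443] -> [ 0.58  -0.025  0.145]
 shift x5: [0.0, 0.0, 0.14] -> [ 0.58  -0.025  0.117]
```

Request:
{"method": "step_arm", "body": {"steps": [{"xyz": [0,0,0],"turn": [0.06,0.12,-0.04],"gripper": -1},{"xyz": [0,0,0.44],"turn": [0,0,0],"gripper": -1},{"xyz": [0,0,0.44],"turn": [0,0,0],"gripper": -1},{"xyz": [0,0,0.44],"turn": [0,0,0],"gripper": -1},{"xyz": [0,0,0.44],"turn": [0,0,0],"gripper": -1},{"xyz": [0,0,0.44],"turn": [0,0,0],"gripper": -1},{"xyz": [0,0,0],"turn": [0,0,0],"gripper": -1},{"xyz": [0,0,0],"turn": [0,0,0],"gripper": -1}]}}

```text
time_s: 14.37
position: [0.5799, -0.0277, 0.146]
tool_rot: [[0.994, -0.107, 0.0], [-0.107, -0.994, -0.0], [0.0, 0.0, -1.0]]
ft_force: [-0.8, 0.4, -0.9]
grip_width: 0.0083
```

Run:
```python
from plan import *
plan([(*rack(3,.117,0),RY,0,.15)])
```

```text
now [ 0.58  -0.028  0.146] [ 0.994 -0.107  0.   ] [ 0. -0. -1.] w 0.008327772108547246 t 14.3667
 shift x5: [-0.002, 0.001, 0.145] -> [ 0.58  -0.028  0.117]
```

Request:
{"method": "step_arm", "body": {"steps": [{"xyz": [0,0,0.145],"turn": [0,0,0],"gripper": -1},{"xyz": [0,0,0.145],"turn": [0,0,0],"gripper": -1},{"xyz": [0,0,0.145],"turn": [0,0,0],"gripper": -1},{"xyz": [0,0,0.145],"turn": [0,0,0],"gripper": -1},{"xyz": [0,0,0.145],"turn": [0,0,0],"gripper": -1},{"xyz": [0,0,0],"turn": [0,0,0],"gripper": -1}]}}

```text
time_s: 14.87
position: [0.5797, -0.0287, 0.1156]
tool_rot: [[0.994, -0.109, -0.001], [-0.109, -0.994, -0.0], [-0.001, 0.0, -1.0]]
ft_force: [-0.1, -0.6, -1.1]
grip_width: 0.0086
```

Request:
{"method": "step_arm", "body": {"steps": [{"xyz": [0,0,0.09],"turn": [0,0,0],"gripper": -1},{"xyz": [0,0,0.09],"turn": [0,0,0],"gripper": -1},{"xyz": [0,0,0.09],"turn": [0,0,0],"gripper": -1},{"xyz": [0,0,0],"turn": [0,0,0],"gripper": -1},{"xyz": [0,0,0],"turn": [0,0,0],"gripper": -0.5},{"xyz": [0,0,0],"turn": [0,0,0],"gripper": -0.5},{"xyz": [0,0,0],"turn": [0,0,0],"gripper": -0.5},{"xyz": [0,0,0],"turn": [0,0,0],"gripper": -0.5},{"xyz": [0,0,-0.2],"turn": [0,0,0],"gripper": -0.5},{"xyz": [0,0,-0.4],"turn": [0,0,0],"gripper": -0.5},{"xyz": [0,0,-0.8],"turn": [0,0,0],"gripper": -0.5},{"xyz": [0,0,-0.8],"turn": [0,0,0],"gripper": -0.5},{"xyz": [0,0,-0.8],"turn": [0,0,0],"gripper": -0.1},{"xyz": [0,0,0],"turn": [0,0,0],"gripper": -0.1}]}}

```text
time_s: 16.03
position: [0.582, -0.029, 0.2334]
tool_rot: [[0.994, -0.108, 0.013], [-0.108, -0.994, -0.004], [0.013, 0.002, -1.0]]
ft_force: [-0.1, -0.2, 0.3]
grip_width: 0.0381
```

Run:
```python
from plan import *
snap('wrist','w6')
im,W=cloud('w6'); hsv=cv2.cvtColor(im,cv2.COLOR_RGB2HSV)
m=(W[...,2]>.1)&(W[...,2]<.14)&(hsv[...,0]<25)&(hsv[...,1]>70)&(W[...,0]>.54)&(W[...,0]<.62)&(W[...,1]<.05)
print('plate top',m.sum(),np.percentile(W[m],[2,50,98],axis=0))
print('target',rack(3,.122))
plan([(.45,.25,.24,RY,0),(*plate_tcp(.3009,.08),YS,30),(*plate_tcp(.3009),YS,30,.5)])
```

```text
plate top 1167 [[ 0.576 -0.055  0.106]
 [ 0.583 -0.022  0.124]
 [ 0.589  0.002  0.125]]
target [ 0.58  -0.028  0.122]
now [ 0.581 -0.029  0.23 ] [ 0.994 -0.108  0.009] [ 0.008 -0.003 -1.   ] w 0.03882402079988678 t 16.0833
 turn x1: [0.02, -0.11, 0.02]
 shift x9: [-0.447, -0.73, -0.027] -> [0.45 0.25 0.24]
 turn x9: [0.06, 0.73, -0.23]
 shift x3: [0.242, -0.651, 0.739] -> [0.515 0.332 0.178]
 shift x5: [-0.001, -0.0, 0.4] -> [0.555 0.334 0.108]
```

Request:
{"method": "step_arm", "body": {"steps": [{"xyz": [-0.447,-0.73,-0.027],"turn": [0.02,-0.11,0.02],"gripper": -0.1},{"xyz": [-0.447,-0.73,-0.027],"turn": [0,0,0],"gripper": -0.1},{"xyz": [-0.447,-0.73,-0.027],"turn": [0,0,0],"gripper": -0.1},{"xyz": [-0.447,-0.73,-0.027],"turn": [0,0,0],"gripper": -0.1},{"xyz": [-0.447,-0.73,-0.027],"turn": [0,0,0],"gripper": -0.1},{"xyz": [-0.447,-0.73,-0.027],"turn": [0,0,0],"gripper": -0.1},{"xyz": [-0.447,-0.73,-0.027],"turn": [0,0,0],"gripper": -0.1},{"xyz": [-0.447,-0.73,-0.027],"turn": [0,0,0],"gripper": -0.1},{"xyz": [-0.447,-0.73,-0.027],"turn": [0,0,0],"gripper": -0.1},{"xyz": [0,0,0],"turn": [0.06,0.73,-0.23],"gripper": -0.1},{"xyz": [0,0,0],"turn": [0.06,0.73,-0.23],"gripper": -0.1},{"xyz": [0,0,0],"turn": [0.06,0.73,-0.23],"gripper": -0.1},{"xyz": [0,0,0],"turn": [0.06,0.73,-0.23],"gripper": -0.1},{"xyz": [0,0,0],"turn": [0.06,0.73,-0.23],"gripper": -0.1},{"xyz": [0,0,0],"turn": [0.06,0.73,-0.23],"gripper": -0.1},{"xyz": [0,0,0],"turn": [0.06,0.73,-0.23],"gripper": -0.1},{"xyz": [0,0,0],"turn": [0.06,0.73,-0.23],"gripper": -0.1},{"xyz": [0,0,0],"turn": [0.06,0.73,-0.23],"gripper": -0.1}]}}

```text
time_s: 17.58
position: [0.4487, 0.2502, 0.2369]
tool_rot: [[0.866, 0.06, 0.497], [0.052, -0.998, 0.031], [0.498, -0.001, -0.867]]
ft_force: [0.6, -1.1, -0.4]
grip_width: 0.0387
```

Request:
{"method": "step_arm", "body": {"steps": [{"xyz": [0.242,-0.651,0.739],"turn": [0,0,0],"gripper": -0.1},{"xyz": [0.242,-0.651,0.739],"turn": [0,0,0],"gripper": -0.1},{"xyz": [0.242,-0.651,0.739],"turn": [0,0,0],"gripper": -0.1},{"xyz": [0,0,0],"turn": [0,0,0],"gripper": -0.1},{"xyz": [0,0,0],"turn": [0,0,0],"gripper": -0.1}]}}

```text
time_s: 18.0
position: [0.5134, 0.3328, 0.1719]
tool_rot: [[0.869, 0.06, 0.491], [0.053, -0.998, 0.029], [0.492, 0.001, -0.87]]
ft_force: [-0.2, 0.1, 1.0]
grip_width: 0.0385
```

Run:
```python
from plan import *
s=env.observe(); snap('wrist','w7'); im,W=cloud('w7'); hsv=cv2.cvtColor(im,cv2.COLOR_RGB2HSV)
plan([(*plate_tcp(.3009),YS,30,.5)])
q=(W-s['position'])@s['tool_rot']
m=(np.abs(q[...,0])<.02)&(q[...,2]>.03)&(q[...,2]<.12)&(hsv[...,0]<25)&(hsv[...,1]>70)&(np.abs(q[...,1])<.05)
k=m&(q[...,2]<np.percentile(q[m][:,2],2)+.006)
print(m.sum(),k.sum(),np.percentile(q[k],[2,50,98],axis=0))
```

```text
now [0.513 0.332 0.174] [0.868 0.052 0.494] [ 0.493  0.029 -0.869] w 0.03861015846717397 t 18.05
 turn x1: [-0.0, 0.08, 0.0]
 shift x4: [0.023, 0.002, 0.483] -> [0.555 0.334 0.108]
2106 1724 [[ 0.004 -0.03   0.052]
 [ 0.008 -0.004  0.053]
 [ 0.012  0.027  0.054]]
```

Request:
{"method": "step_arm", "body": {"steps": [{"xyz": [0.027,0,0.48],"turn": [0,0.08,0],"gripper": -0.1},{"xyz": [0.027,0,0.48],"turn": [0,0,0],"gripper": -0.1},{"xyz": [0.027,0,0.48],"turn": [0,0,0],"gripper": -0.1},{"xyz": [0.027,0,0.48],"turn": [0,0,0],"gripper": -0.1},{"xyz": [0,0,0],"turn": [0,0,0],"gripper": -0.1},{"xyz": [0,0,0],"turn": [0,0,0],"gripper": -1},{"xyz": [0,0,0],"turn": [0,0,0],"gripper": -1},{"xyz": [0,0,0],"turn": [0,0,0],"gripper": -1},{"xyz": [0,0,0],"turn": [0,0,0],"gripper": -1},{"xyz": [0,0,0],"turn": [0,0,0],"gripper": -1},{"xyz": [0,0,0],"turn": [0,0,0],"gripper": -1},{"xyz": [0,0,-0.4],"turn": [0,0,0],"gripper": -1},{"xyz": [0,0,-0.4],"turn": [0,0,0],"gripper": -1},{"xyz": [0,0,-0.4],"turn": [0,0,0],"gripper": -1},{"xyz": [0,0,-0.4],"turn": [0,0,0],"gripper": -1},{"xyz": [0,0,-0.8],"turn": [0,0,0],"gripper": -1},{"xyz": [0,0,-0.8],"turn": [0,0,0],"gripper": -1},{"xyz": [0,0,-0.8],"turn": [0,0,0],"gripper": -1},{"xyz": [0,0,0],"turn": [0,0,0],"gripper": -1}], "squeeze": 40}}

```text
time_s: 19.63
position: [0.4743, 0.3309, 0.2553]
tool_rot: [[0.859, 0.061, 0.508], [0.05, -0.998, 0.035], [0.509, -0.005, -0.861]]
ft_force: [0.6, 0.1, -0.1]
grip_width: 0.0089
```

Run:
```python
from plan import *
plan([(*rack(1,.24),RY,0)])
```

```text
now [0.474 0.331 0.255] [0.859 0.05  0.509] [ 0.508  0.035 -0.861] w 0.008929559865570048 t 19.6333
 turn x9: [-0.07, -0.74, 0.23]
 shift x11: [0.123, 0.784, 0.035] -> [ 0.49  -0.018  0.24 ]
```

Request:
{"method": "step_arm", "body": {"steps": [{"xyz": [0,0,0],"turn": [-0.07,-0.74,0.23],"gripper": -1},{"xyz": [0,0,0],"turn": [-0.07,-0.74,0.23],"gripper": -1},{"xyz": [0,0,0],"turn": [-0.07,-0.74,0.23],"gripper": -1},{"xyz": [0,0,0],"turn": [-0.07,-0.74,0.23],"gripper": -1},{"xyz": [0,0,0],"turn": [-0.07,-0.74,0.23],"gripper": -1},{"xyz": [0,0,0],"turn": [-0.07,-0.74,0.23],"gripper": -1},{"xyz": [0,0,0],"turn": [-0.07,-0.74,0.23],"gripper": -1},{"xyz": [0,0,0],"turn": [-0.07,-0.74,0.23],"gripper": -1},{"xyz": [0,0,0],"turn": [-0.07,-0.74,0.23],"gripper": -1},{"xyz": [0.123,0.784,0.035],"turn": [0,0,0],"gripper": -1},{"xyz": [0.123,0.784,0.035],"turn": [0,0,0],"gripper": -1},{"xyz": [0.123,0.784,0.035],"turn": [0,0,0],"gripper": -1},{"xyz": [0.123,0.784,0.035],"turn": [0,0,0],"gripper": -1},{"xyz": [0.123,0.784,0.035],"turn": [0,0,0],"gripper": -1},{"xyz": [0.123,0.784,0.035],"turn": [0,0,0],"gripper": -1},{"xyz": [0.123,0.784,0.035],"turn": [0,0,0],"gripper": -1},{"xyz": [0.123,0.784,0.035],"turn": [0,0,0],"gripper": -1},{"xyz": [0.123,0.784,0.035],"turn": [0,0,0],"gripper": -1},{"xyz": [0.123,0.784,0.035],"turn": [0,0,0],"gripper": -1},{"xyz": [0.123,0.784,0.035],"turn": [0,0,0],"gripper": -1}]}}

```text
time_s: 21.3
position: [0.4903, -0.0203, 0.2347]
tool_rot: [[0.994, -0.112, -0.008], [-0.112, -0.994, -0.004], [-0.008, 0.005, -1.0]]
ft_force: [1.3, 0.5, -0.3]
grip_width: 0.0083
```

Request:
{"method": "step_arm", "body": {"steps": [{"xyz": [0,0,0],"turn": [0,0,0],"gripper": -1},{"xyz": [0,0,0],"turn": [0,0,0],"gripper": -1}]}}

```text
time_s: 21.47
position: [0.4905, -0.02, 0.2346]
tool_rot: [[0.993, -0.115, -0.009], [-0.115, -0.993, -0.004], [-0.008, 0.005, -1.0]]
ft_force: [0.2, 1.0, -0.3]
grip_width: 0.0082
```

Run:
```python
from hold import *
hold('w8',1)
plan([(*rack(1,.145),RY,0,.5)])
```

```text
-0.04 4172 [-0.003 -0.032 -0.022  0.001 -0.011 -0.021  0.005  0.027 -0.002]
0.03 336 [-0.003 -0.032  0.03   0.001 -0.031  0.043  0.005 -0.03   0.06 ]
0.06 191 [-0.003 -0.032  0.061  0.001 -0.031  0.072  0.005 -0.03   0.087]
groove mids (mm) [(np.float64(-87.9), np.float64(13.9)), (np.float64(-43.5), np.float64(12.7)), (np.float64(3.4), np.float64(10.3)), (np.float64(46.3), np.float64(12.4)), (np.float64(91.5), np.float64(12.4))]
now [ 0.49  -0.019  0.235] [ 0.994 -0.113 -0.008] [-0.009 -0.004 -1.   ] w 0.008475477114721271 t 21.5167
 turn x1: [0.06, 0.1, -0.04]
 shift x5: [-0.002, -0.005, 0.448] -> [ 0.49  -0.018  0.145]
```

Request:
{"method": "step_arm", "body": {"steps": [{"xyz": [0.01,0,0],"turn": [0.06,0.1,-0.04],"gripper": -1},{"xyz": [0,0,0.448],"turn": [0,0,0],"gripper": -1},{"xyz": [0,0,0.448],"turn": [0,0,0],"gripper": -1},{"xyz": [0,0,0.448],"turn": [0,0,0],"gripper": -1},{"xyz": [0,0,0.448],"turn": [0,0,0],"gripper": -1},{"xyz": [0,0,0.448],"turn": [0,0,0],"gripper": -1},{"xyz": [0,0,0],"turn": [0,0,0],"gripper": -1},{"xyz": [0,0,0],"turn": [0,0,0],"gripper": -1}]}}

```text
time_s: 22.18
position: [0.4909, -0.018, 0.1451]
tool_rot: [[0.994, -0.107, -0.001], [-0.107, -0.994, 0.0], [-0.001, 0.0, -1.0]]
ft_force: [0.2, -0.1, -1.3]
grip_width: 0.0079
```

Run:
```python
from plan import *
plan([(*rack(1.015,.117),RY,0,.15)])
```

```text
now [ 0.491 -0.018  0.145] [ 0.994 -0.107 -0.001] [-0.001  0.    -1.   ] w 0.007933085264792009 t 22.1833
 shift x5: [-0.001, 0.0, 0.141] -> [ 0.491 -0.018  0.117]
```

Request:
{"method": "step_arm", "body": {"steps": [{"xyz": [0,0,0.14],"turn": [0,0,0],"gripper": -1},{"xyz": [0,0,0.14],"turn": [0,0,0],"gripper": -1},{"xyz": [0,0,0.14],"turn": [0,0,0],"gripper": -1},{"xyz": [0,0,0.14],"turn": [0,0,0],"gripper": -1},{"xyz": [0,0,0.14],"turn": [0,0,0],"gripper": -1},{"xyz": [0,0,0],"turn": [0,0,0],"gripper": -1}]}}

```text
time_s: 22.68
position: [0.4906, -0.0189, 0.1161]
tool_rot: [[0.994, -0.109, -0.002], [-0.109, -0.994, 0.0], [-0.002, 0.0, -1.0]]
ft_force: [-1.0, 0.4, -0.3]
grip_width: 0.0084
```

Request:
{"method": "step_arm", "body": {"steps": [{"xyz": [0,0,0.095],"turn": [0,0,0],"gripper": -1},{"xyz": [0,0,0.095],"turn": [0,0,0],"gripper": -1},{"xyz": [0,0,0.095],"turn": [0,0,0],"gripper": -1},{"xyz": [0,0,0],"turn": [0,0,0],"gripper": -1},{"xyz": [0,0,0],"turn": [0,0,0],"gripper": -0.5},{"xyz": [0,0,0],"turn": [0,0,0],"gripper": -0.5},{"xyz": [0,0,0],"turn": [0,0,0],"gripper": -0.5},{"xyz": [0,0,0],"turn": [0,0,0],"gripper": -0.5},{"xyz": [0,0,-0.2],"turn": [0,0,0],"gripper": -0.5},{"xyz": [0,0,-0.4],"turn": [0,0,0],"gripper": -0.5},{"xyz": [0,0,-0.8],"turn": [0,0,0],"gripper": -0.5},{"xyz": [0,0,-0.8],"turn": [0,0,0],"gripper": -0.5},{"xyz": [0,0,-0.8],"turn": [0,0,0],"gripper": 0.6},{"xyz": [0,0,0],"turn": [0,0,0],"gripper": 0.6}]}}

```text
time_s: 23.85
position: [0.493, -0.0194, 0.2322]
tool_rot: [[0.994, -0.108, 0.011], [-0.108, -0.994, -0.004], [0.011, 0.002, -1.0]]
ft_force: [0.7, -0.0, 0.1]
grip_width: 0.0442
```

Run:
```python
from plan import *
snap('wrist','w9')
im,W=cloud('w9'); hsv=cv2.cvtColor(im,cv2.COLOR_RGB2HSV)
m=(W[...,2]>.1)&(W[...,2]<.14)&(hsv[...,0]<25)&(hsv[...,1]>70)&(W[...,0]>.45)&(W[...,0]<.53)&(W[...,1]<.05)
print('plate top',m.sum(),np.percentile(W[m],[2,50,98],axis=0),'target',rack(1,.122))
plan([(.50,-.20,.25,-18,0)])
```

```text
plate top 1190 [[ 0.485 -0.045  0.106]
 [ 0.492 -0.012  0.124]
 [ 0.499  0.012  0.125]] target [ 0.49  -0.018  0.122]
now [ 0.492 -0.019  0.229] [ 0.994 -0.108  0.007] [ 0.007 -0.002 -1.   ] w 0.05161585115061382 t 23.9
 turn x4: [0.0, -0.02, 0.64]
 shift x6: [0.264, 0.707, -0.086] -> [ 0.5  -0.2   0.25]
```

Request:
{"method": "step_arm", "body": {"steps": [{"xyz": [0,0,0],"turn": [0,-0.02,0.64],"gripper": 0.6},{"xyz": [0,0,0],"turn": [0,-0.02,0.64],"gripper": 0.6},{"xyz": [0,0,0],"turn": [0,-0.02,0.64],"gripper": 0.6},{"xyz": [0,0,0],"turn": [0,-0.02,0.64],"gripper": 0.6},{"xyz": [0.264,0.707,-0.086],"turn": [0,0,0],"gripper": 0.6},{"xyz": [0.264,0.707,-0.086],"turn": [0,0,0],"gripper": 0.6},{"xyz": [0.264,0.707,-0.086],"turn": [0,0,0],"gripper": 0.6},{"xyz": [0.264,0.707,-0.086],"turn": [0,0,0],"gripper": 0.6},{"xyz": [0.264,0.707,-0.086],"turn": [0,0,0],"gripper": 0.6},{"xyz": [0.264,0.707,-0.086],"turn": [0,0,0],"gripper": 0.6},{"xyz": [0,0,0],"turn": [0,0,0],"gripper": 0.6}]}}

```text
time_s: 24.82
position: [0.499, -0.2044, 0.2455]
tool_rot: [[0.95, -0.312, -0.007], [-0.312, -0.95, -0.0], [-0.007, 0.002, -1.0]]
ft_force: [-0.3, -0.3, -0.3]
grip_width: 0.0684
```

Run:
```python
from plan import *
plan([]); snap('wrist','w10')
```

```text
now [ 0.499 -0.204  0.246] [ 0.95  -0.312 -0.007] [-0.007 -0.    -1.   ] w 0.06838854566486505 t 24.8167
```

View pics/w10.png

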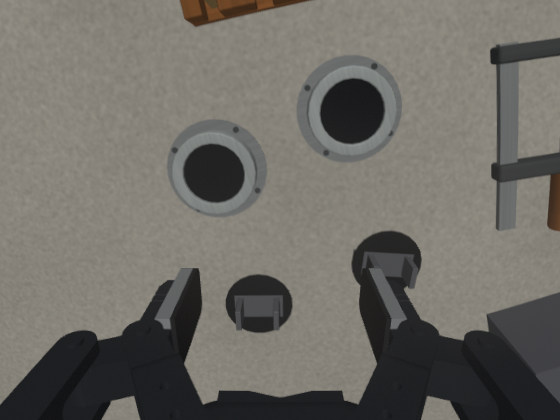

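```bash
cat > cp.py <<'E'
from plan import *
def ring(im,W,c,r,cap):
    d=np.linalg.norm(W[...,:2]-np.array(c),axis=-1)
    m=(d<r)&(W[...,2]>(.017 if not cap else .016))&(W[...,2]<.027)
    p=W[m]; h=cv2.convexHull(p[:,:2].astype(np.float32))[:,0]
    e=cv2.minEnclosingCircle(h)
    # circle fit on hull
    A=np.c_[2*h,np.ones(len(h))]; s=np.linalg.lstsq(A,(h**2).sum(1),rcond=None)[0]
    print(' n',m.sum(),'minenc',np.array(e[0]),round(e[1],4),'hullfit',s[:2],round(float(np.sqrt(s[2]+s[0]**2+s[1]**2)),4),'z',np.median(p[:,2]))
    if cap:
        t=W[(d<r)&(W[...,2]>.040)&(W[...,2]<.058)]
        if len(t)>15:
            rr=cv2.minAreaRect(t[:,:2].astype(np.float32)); print('  tabs',len(t),rr,'z',t[:,2].max())
    return np.array(e[0])
E
python3 - <<'E'
from cp import *
im,W=cloud('w10')
for c in((.578,-.174),(.4315,-.1895)): ring(im,W,c,.055,0)
for u,v in((259,303),(386,265)):
    c=np.nanmedian(W[v-6:v+6,u-6:u+6,:2].reshape(-1,2),0); print(c); ring(im,W,c,.06,1)
E
```

```text
n 3010 minenc [ 0.58  -0.173] 0.0423 hullfit [ 0.58  -0.173] 0.0417 z 0.021980490441563583
 n 2617 minenc [ 0.434 -0.189] 0.0423 hullfit [ 0.435 -0.189] 0.0418 z 0.02186393888472854
[ 0.428 -0.341]
 n 2705 minenc [ 0.427 -0.345] 0.0384 hullfit [ 0.427 -0.346] 0.0379 z 0.022082610557478233
  tabs 296 ((0.42719748616218567, -0.34507471323013306), (0.02494530752301216, 0.047148000448942184), 73.65631103515625) z 0.05218093320487238
[ 0.574 -0.338]
 n 2311 minenc [ 0.576 -0.339] 0.0383 hullfit [ 0.575 -0.339] 0.0376 z 0.02223565939441402
  tabs 268 ((0.5751524567604065, -0.3387219309806824), (0.02405187115073204, 0.04714388772845268), 67.23197937011719) z 0.05168228020086718
```

Run:
```python
from cp import *
plan([(.426,-.346,.13,-16.3,0),(.426,-.346,.043,-16.3,0,.4)])
```

```text
now [ 0.499 -0.202  0.245] [ 0.95  -0.312 -0.008] [-0.008  0.001 -1.   ] w 0.06849740807201077 t 24.8667
 turn x1: [0.01, 0.1, -0.41]
 shift x5: [-0.148, 0.793, 0.576] -> [ 0.426 -0.346  0.13 ]
 shift x6: [0.0, 0.0, 0.363] -> [ 0.426 -0.346  0.043]
```

Request:
{"method": "step_arm", "body": {"steps": [{"xyz": [-0.148,0.793,0.576],"turn": [0.01,0.1,-0.41],"gripper": 0.6},{"xyz": [-0.148,0.793,0.576],"turn": [0,0,0],"gripper": 0.6},{"xyz": [-0.148,0.793,0.576],"turn": [0,0,0],"gripper": 0.6},{"xyz": [-0.148,0.793,0.576],"turn": [0,0,0],"gripper": 0.6},{"xyz": [-0.148,0.793,0.576],"turn": [0,0,0],"gripper": 0.6},{"xyz": [0,0,0],"turn": [0,0,0],"gripper": 0.6},{"xyz": [0,0,0],"turn": [0,0,0],"gripper": 0.6}]}}

```text
time_s: 25.45
position: [0.4249, -0.3432, 0.1295]
tool_rot: [[0.96, -0.279, -0.001], [-0.279, -0.96, 0.002], [-0.002, -0.002, -1.0]]
ft_force: [-0.3, 0.5, 1.0]
grip_width: 0.0686
```

Run:
```python
from cp import *
plan([(.426,-.346,.043,-16.3,0,.4)]); snap('wrist','w11'); im,W=cloud('w11'); ring(im,W,(.427,-.345),.055,1)
```

```text
now [ 0.425 -0.343  0.13 ] [ 0.96  -0.279 -0.002] [-0.001  0.002 -1.   ] w 0.06861345019162254 t 25.45
 shift x6: [0.008, 0.011, 0.361] -> [ 0.426 -0.346  0.043]
 n 7861 minenc [ 0.427 -0.346] 0.038 hullfit [ 0.427 -0.346] 0.0376 z 0.022192039915645556
  tabs 856 ((0.42660918831825256, -0.34595412015914917), (0.024010155349969864, 0.04745838791131973), 72.17091369628906) z 0.052007179347638405
```

View pics/w11.png

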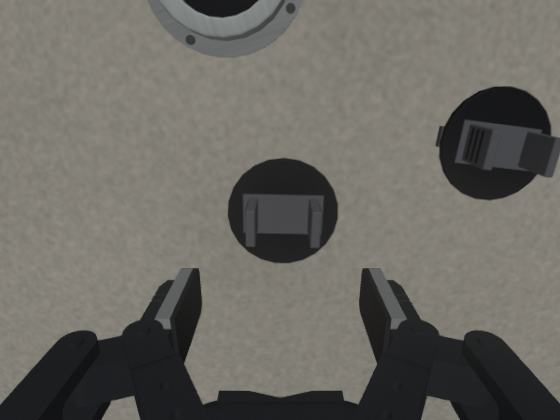

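The cap sits between the fingers: tabs at (250,222) and (316,222), fingers at 190 and 372. I'll descend and squeeze.

Request:
{"method": "step_arm", "body": {"steps": [{"xyz": [0.008,0.012,0.36],"turn": [0,0,0.3],"gripper": 0.6},{"xyz": [0.008,0.012,0.36],"turn": [0,0,0],"gripper": 0.6},{"xyz": [0.008,0.012,0.36],"turn": [0,0,0],"gripper": 0.6},{"xyz": [0.008,0.012,0.36],"turn": [0,0,0],"gripper": 0.6},{"xyz": [0.008,0.012,0.36],"turn": [0,0,0],"gripper": 0.6},{"xyz": [0.008,0.012,0.36],"turn": [0,0,0],"gripper": 0.6},{"xyz": [0,0,0],"turn": [0,0,0],"gripper": 0.6},{"xyz": [0,0,0],"turn": [0,0,0],"gripper": 0.6}]}}

```text
time_s: 26.17
position: [0.4277, -0.3459, 0.0453]
tool_rot: [[0.954, -0.298, 0.001], [-0.298, -0.954, -0.001], [0.002, 0.0, -1.0]]
ft_force: [-0.6, 0.4, -0.1]
grip_width: 0.0684
```

Request:
{"method": "step_arm", "body": {"steps": [{"xyz": [-0.02,0,0.05],"turn": [0,0,0],"gripper": 0.6},{"xyz": [0,0,0],"turn": [0,0,0],"gripper": -0.5},{"xyz": [0,0,0],"turn": [0,0,0],"gripper": -0.5},{"xyz": [0,0,0],"turn": [0,0,0],"gripper": -0.5},{"xyz": [0,0,0],"turn": [0,0,0],"gripper": -0.5},{"xyz": [0,0,0],"turn": [0,0,0],"gripper": -0.5},{"xyz": [0,0,0],"turn": [0,0,0],"gripper": -0.5},{"xyz": [0,0,0],"turn": [0,0,0],"gripper": -0.5},{"xyz": [0,0,0],"turn": [0,0,0],"gripper": -0.5},{"xyz": [0,0,0],"turn": [0,0,0],"gripper": -0.5}], "squeeze": 40}}

```text
time_s: 27.0
position: [0.4264, -0.3471, 0.0446]
tool_rot: [[0.954, -0.3, 0.003], [-0.3, -0.954, -0.002], [0.003, 0.002, -1.0]]
ft_force: [-2.4, 2.9, 15.2]
grip_width: 0.0294
```

Request:
{"method": "step_arm", "body": {"steps": [{"xyz": [0,0,-0.25],"turn": [0,0,0],"gripper": -0.5},{"xyz": [0,0,-0.5],"turn": [0,0,0],"gripper": -0.5},{"xyz": [0,0,-0.5],"turn": [0,0,0],"gripper": -0.5},{"xyz": [0,0,-0.5],"turn": [0,0,0],"gripper": -0.5},{"xyz": [0,0,-0.5],"turn": [0,0,0],"gripper": -0.5},{"xyz": [0,0,0],"turn": [0,0,0],"gripper": -0.5}]}}

```text
time_s: 27.5
position: [0.427, -0.3479, 0.1368]
tool_rot: [[0.954, -0.3, 0.006], [-0.3, -0.954, -0.006], [0.007, 0.004, -1.0]]
ft_force: [-0.2, -1.2, -0.5]
grip_width: 0.0288
```

Run:
```python
from cp import *
plan([]); snap('wrist','w12')
```

```text
now [ 0.427 -0.348  0.137] [ 0.954 -0.3    0.007] [ 0.006 -0.006 -1.   ] w 0.02878810057107149 t 27.5
```

View pics/w12.png

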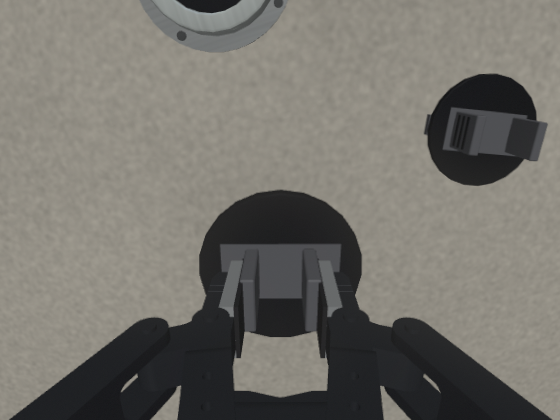

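```bash
cat >> cp.py <<'E'
def held(tag):
    s=env.observe(); snap('wrist',tag); im,W=cloud(tag); q=(W-s['position'])@s['tool_rot']
    g=im.max(-1)
    m=(q[...,2]>.017)&(q[...,2]<.033)&(np.linalg.norm(q[...,:2],axis=-1)<.055)&(g<60)
    p=q[m]; e=cv2.minEnclosingCircle(p[:,:2].astype(np.float32))
    A=np.c_[p[:,:2],np.ones(len(p))]; pl=np.linalg.lstsq(A,p[:,2],rcond=None)[0]
    off=s['tool_rot']@np.array([*e[0],pl[2]])
    print('held disc tool xy',np.array(e[0]),'r',round(e[1],4),'top plane',pl,'world c',s['position']+off)
    return np.array(e[0])
E
python3 - <<'E'
from cp import *
held('w13')
plan([(.4325,-.1895,.12,-17.4,0)])
E
```

```text
held disc tool xy [ 0.001 -0.001] r 0.038 top plane [-0.    -0.002  0.023] world c [ 0.428 -0.346  0.112]
now [ 0.426 -0.347  0.133] [ 0.954 -0.3    0.003] [ 0.002 -0.002 -1.   ] w 0.028969875528620355 t 27.6
 shift x5: [-0.205, -0.76, 0.064] -> [ 0.432 -0.19   0.12 ]
```

Request:
{"method": "step_arm", "body": {"steps": [{"xyz": [-0.205,-0.76,0.064],"turn": [0,0,0],"gripper": -0.5},{"xyz": [-0.205,-0.76,0.064],"turn": [0,0,0],"gripper": -0.5},{"xyz": [-0.205,-0.76,0.064],"turn": [0,0,0],"gripper": -0.5},{"xyz": [-0.205,-0.76,0.064],"turn": [0,0,0],"gripper": -0.5},{"xyz": [-0.205,-0.76,0.064],"turn": [0,0,0],"gripper": -0.5},{"xyz": [0,0,0],"turn": [0,0,0],"gripper": -0.5},{"xyz": [0,0,0],"turn": [0,0,0],"gripper": -0.5}]}}

```text
time_s: 28.18
position: [0.4321, -0.188, 0.1189]
tool_rot: [[0.955, -0.298, -0.0], [-0.298, -0.955, 0.001], [-0.001, -0.0, -1.0]]
ft_force: [-0.0, -0.8, -1.1]
grip_width: 0.0288
```

Run:
```python
from cp import *
held('w14'); im,W=cloud('w14')
d=np.linalg.norm(W[...,:2]-[.434,-.189],axis=-1); m=(d<.05)&(W[...,2]>.017)&(W[...,2]<.027)&(im.max(-1)>70)
p=W[m]; print('rim visible',m.sum(), np.percentile(p,[1,99],axis=0))
from scipy.optimize import least_squares
# outer hull fit with fixed radius .042
h=cv2.convexHull(p[:,:2].astype(np.float32))[:,0]
f=least_squares(lambda c:np.linalg.norm(h-c,axis=1)-.042,[.434,-.189],loss='soft_l1',f_scale=.0005); print('port fit',f.x,np.round(f.fun,4))
plan([(.433,-.190,.08,-17.4,0,.3)])
```

```text
held disc tool xy [ 0.001 -0.001] r 0.038 top plane [ 0.001 -0.002  0.023] world c [ 0.433 -0.187  0.096]
rim visible 2908 [[ 0.399 -0.197  0.019]
 [ 0.475 -0.148  0.023]]
port fit [ 0.434 -0.189] [-0.    -0.    -0.     0.    -0.     0.    -0.     0.     0.    -0.
 -0.     0.     0.    -0.     0.     0.    -0.     0.     0.    -0.
  0.    -0.    -0.    -0.    -0.     0.    -0.    -0.    -0.    -0.
 -0.    -0.    -0.    -0.001 -0.001 -0.001]
now [ 0.432 -0.189  0.119] [ 0.954 -0.299  0.001] [ 0. -0. -1.] w 0.0287949357707024 t 28.2333
 shift x4: [0.004, 0.003, 0.245] -> [ 0.433 -0.19   0.08 ]
```

Request:
{"method": "step_arm", "body": {"steps": [{"xyz": [0.005,0.004,0.245],"turn": [0,0,0],"gripper": -0.5},{"xyz": [0.005,0.004,0.245],"turn": [0,0,0],"gripper": -0.5},{"xyz": [0.005,0.004,0.245],"turn": [0,0,0],"gripper": -0.5},{"xyz": [0.005,0.004,0.245],"turn": [0,0,0],"gripper": -0.5},{"xyz": [0,0,0],"turn": [0,0,0],"gripper": -0.5},{"xyz": [0,0,0],"turn": [0,0,0],"gripper": -0.5}]}}

```text
time_s: 28.73
position: [0.433, -0.1912, 0.0801]
tool_rot: [[0.954, -0.301, 0.0], [-0.301, -0.954, -0.0], [0.0, -0.0, -1.0]]
ft_force: [-0.1, -0.5, -0.8]
grip_width: 0.0288
```

Run:
```python
from cp import *
plan([(.433,-.190,.0495,-17.4,0,.12)])
```

```text
now [ 0.433 -0.191  0.08 ] [ 0.954 -0.301  0.   ] [ 0. -0. -1.] w 0.02878346955535328 t 28.7333
 shift x7: [-0.001, -0.004, 0.109] -> [ 0.433 -0.19   0.05 ]
```

Request:
{"method": "step_arm", "body": {"steps": [{"xyz": [0,-0.005,0.11],"turn": [0,0,0],"gripper": -0.5},{"xyz": [0,-0.005,0.11],"turn": [0,0,0],"gripper": -0.5},{"xyz": [0,-0.005,0.11],"turn": [0,0,0],"gripper": -0.5},{"xyz": [0,-0.005,0.11],"turn": [0,0,0],"gripper": -0.5},{"xyz": [0,-0.005,0.11],"turn": [0,0,0],"gripper": -0.5},{"xyz": [0,0,0],"turn": [0,0,0],"gripper": -0.5}]}}

```text
time_s: 29.23
position: [0.4332, -0.1891, 0.0577]
tool_rot: [[0.954, -0.3, 0.0], [-0.3, -0.954, 0.0], [0.0, -0.0, -1.0]]
ft_force: [-0.1, -0.5, -0.9]
grip_width: 0.0287
```

Request:
{"method": "step_arm", "body": {"steps": [{"xyz": [0,0.005,0.07],"turn": [0,0,0],"gripper": -0.5},{"xyz": [0,0.005,0.06],"turn": [0,0,0],"gripper": -0.5},{"xyz": [0,0,0.05],"turn": [0,0,0],"gripper": -0.5},{"xyz": [0,0,0],"turn": [0,0,0],"gripper": -0.5},{"xyz": [0,0,0],"turn": [0,0,0],"gripper": -0.5}]}}

```text
time_s: 29.65
position: [0.4334, -0.1898, 0.0513]
tool_rot: [[0.954, -0.3, 0.001], [-0.3, -0.954, -0.001], [0.001, 0.0, -1.0]]
ft_force: [-0.4, -0.2, -0.4]
grip_width: 0.0286
```

Request:
{"method": "step_arm", "body": {"steps": [{"xyz": [0,0,0.06],"turn": [0,0,0],"gripper": -0.5},{"xyz": [0,0,0.04],"turn": [0,0,0],"gripper": -0.5},{"xyz": [0,0,0],"turn": [0,0,0],"gripper": -0.5}]}}

```text
time_s: 29.9
position: [0.4336, -0.1899, 0.0505]
tool_rot: [[0.954, -0.3, 0.003], [-0.3, -0.954, -0.003], [0.004, 0.002, -1.0]]
ft_force: [-9.4, 5.8, 42.1]
grip_width: 0.0288
```

Request:
{"method": "step_arm", "body": {"steps": [{"xyz": [0,0,-0.05],"turn": [0,0,0],"gripper": -0.5},{"xyz": [0,0,0],"turn": [0,0,0],"gripper": 0.5},{"xyz": [0,0,0],"turn": [0,0,0],"gripper": 0.5},{"xyz": [0,0,0],"turn": [0,0,0],"gripper": 0.5},{"xyz": [0,0,0],"turn": [0,0,0],"gripper": 0.5},{"xyz": [0,0,0],"turn": [0,0,0],"gripper": 0.5},{"xyz": [0,0,-0.2],"turn": [0,0,0],"gripper": 0.5},{"xyz": [0,0,-0.5],"turn": [0,0,0],"gripper": 0.5},{"xyz": [0,0,-0.8],"turn": [0,0,0],"gripper": 0.5},{"xyz": [0,0,-0.8],"turn": [0,0,0],"gripper": 0.6},{"xyz": [0,0,-0.8],"turn": [0,0,0],"gripper": 0.6},{"xyz": [0,0,0],"turn": [0,0,0],"gripper": 0.6}]}}

```text
time_s: 30.9
position: [0.4349, -0.1909, 0.1792]
tool_rot: [[0.954, -0.3, 0.01], [-0.3, -0.954, -0.007], [0.011, 0.004, -1.0]]
ft_force: [-0.1, -0.2, 0.8]
grip_width: 0.0684
```

```bash
cat >> cp.py <<'E'
def capcheck(tag,cpt):
    snap('wrist',tag); im,W=cloud(tag); d=np.linalg.norm(W[...,:2]-np.array(cpt),axis=-1); g=im.max(-1)
    m=(d<.05)&(W[...,2]>.020)&(W[...,2]<.036)&(g<60); p=W[m]; e=cv2.minEnclosingCircle(p[:,:2].astype(np.float32))
    A=np.c_[p[:,:2]-p[:,:2].mean(0),np.ones(len(p))]; print('disc',np.array(e[0]),e[1],'plane',np.linalg.lstsq(A,p[:,2],rcond=None)[0])
    m=(d<.06)&(W[...,2]>.017)&(W[...,2]<.025)&(g>70); q=W[m]; e=cv2.minEnclosingCircle(q[:,:2].astype(np.float32)); print('port',m.sum(),np.array(e[0]),e[1],'z',np.median(q[:,2]))
    t=W[(d<.045)&(W[...,2]>.047)&(W[...,2]<.065)]; print('tabs',cv2.minAreaRect(t[:,:2].astype(np.float32)),t[:,2].max())
E
python3 - <<'E'
from cp import *
capcheck('w15',(.434,-.189))
plan([(.4955,-.26,.25,-20,0)])
a=cv2.imread('pics/w15.png');
E
```

```text
disc [ 0.435 -0.189] 0.0374729223549366 plane [ 0.002 -0.004  0.028]
port 1168 [ 0.435 -0.189] 0.042101990431547165 z 0.021872938447409562
tabs ((0.4351925253868103, -0.1891603171825409), (0.024575907737016678, 0.047183189541101456), 73.5708999633789) 0.058227898406124884
now [ 0.434 -0.19   0.176] [ 0.954 -0.3    0.008] [ 0.007 -0.005 -1.   ] w 0.06845212164509551 t 30.95
 turn x1: [0.03, -0.1, 0.55]
 shift x3: [0.679, 0.371, -0.613] -> [ 0.495 -0.26   0.25 ]
```

View pics/w15.png

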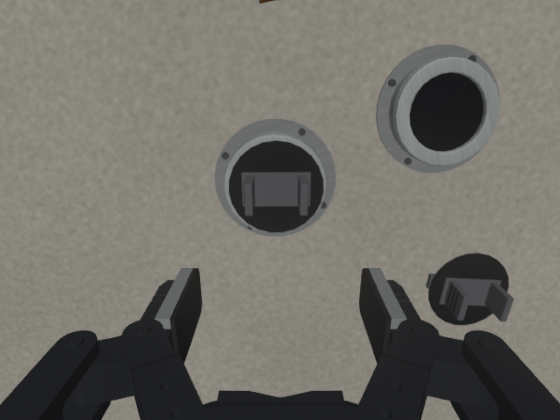

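Cap 2 is seated: it is concentric with the port, its disc is level at the rim, and its tabs are 47 mm apart, so sprung out. Now cap 1, at (469,289).

Run:
```python
from cp import *
im,W=cloud('w15'); ring(im,W,(.574,-.338),.055,1)
plan([(.574,-.339,.13,-22.5,0)])
```

```text
n 3538 minenc [ 0.575 -0.339] 0.0387 hullfit [ 0.575 -0.339] 0.0379 z 0.022300906205404203
  tabs 734 ((0.5750170946121216, -0.339313805103302), (0.02551971562206745, 0.04781360924243927), 68.29239654541016) z 0.05207293822361986
now [ 0.434 -0.19   0.176] [ 0.954 -0.3    0.008] [ 0.007 -0.005 -1.   ] w 0.06845212164509551 t 30.95
 turn x2: [0.01, -0.05, 0.55]
 shift x6: [0.776, 0.349, 0.194] -> [ 0.574 -0.339  0.13 ]
```

Request:
{"method": "step_arm", "body": {"steps": [{"xyz": [0,0,0],"turn": [0.01,-0.05,0.55],"gripper": 0.6},{"xyz": [0,0,0],"turn": [0.01,-0.05,0.55],"gripper": 0.6},{"xyz": [0.776,0.349,0.194],"turn": [0,0,0],"gripper": 0.6},{"xyz": [0.776,0.349,0.194],"turn": [0,0,0],"gripper": 0.6},{"xyz": [0.776,0.349,0.194],"turn": [0,0,0],"gripper": 0.6},{"xyz": [0.776,0.349,0.194],"turn": [0,0,0],"gripper": 0.6},{"xyz": [0.776,0.349,0.194],"turn": [0,0,0],"gripper": 0.6},{"xyz": [0.776,0.349,0.194],"turn": [0,0,0],"gripper": 0.6},{"xyz": [0,0,0],"turn": [0,0,0],"gripper": 0.6},{"xyz": [0,0,0],"turn": [0,0,0],"gripper": 0.6}]}}

```text
time_s: 31.78
position: [0.5727, -0.3387, 0.1228]
tool_rot: [[0.924, -0.383, -0.008], [-0.383, -0.924, 0.006], [-0.01, -0.002, -1.0]]
ft_force: [-0.6, -0.7, 0.2]
grip_width: 0.0685
```

Run:
```python
from cp import *
snap('wrist','w16'); im,W=cloud('w16'); ring(im,W,(.574,-.338),.055,1)
plan([(.574,-.3395,.0455,-22.3,0,.4)])
```

```text
n 8315 minenc [ 0.576 -0.34 ] 0.0381 hullfit [ 0.576 -0.34 ] 0.0375 z 0.022202064765427743
  tabs 925 ((0.5758376121520996, -0.33946317434310913), (0.02377285249531269, 0.04711931198835373), 68.23982238769531) z 0.051972310337171784
now [ 0.572 -0.338  0.124] [ 0.924 -0.383 -0.009] [-0.008  0.005 -1.   ] w 0.06847005925348405 t 31.8333
 turn x1: [-0.03, 0.12, -0.05]
 shift x5: [0.01, 0.004, 0.392] -> [ 0.574 -0.34   0.045]
```

Request:
{"method": "step_arm", "body": {"steps": [{"xyz": [0.012,0.01,0.39],"turn": [-0.03,0.12,-0.05],"gripper": 0.6},{"xyz": [0.012,0.01,0.39],"turn": [0,0,0],"gripper": 0.6},{"xyz": [0.012,0.01,0.39],"turn": [0,0,0],"gripper": 0.6},{"xyz": [0.012,0.01,0.39],"turn": [0,0,0],"gripper": 0.6},{"xyz": [0.012,0.01,0.39],"turn": [0,0,0],"gripper": 0.6},{"xyz": [0,0,0],"turn": [0,0,0],"gripper": 0.6},{"xyz": [0,0,0],"turn": [0,0,0],"gripper": 0.6}]}}

```text
time_s: 32.42
position: [0.5739, -0.3402, 0.0477]
tool_rot: [[0.925, -0.379, 0.001], [-0.379, -0.925, -0.001], [0.002, 0.001, -1.0]]
ft_force: [-0.6, -0.5, -0.2]
grip_width: 0.0683
```

Request:
{"method": "step_arm", "body": {"steps": [{"xyz": [0,0,0.04],"turn": [0,0,0],"gripper": 0.6},{"xyz": [0,0,0],"turn": [0,0,0],"gripper": -0.5},{"xyz": [0,0,0],"turn": [0,0,0],"gripper": -0.5},{"xyz": [0,0,0],"turn": [0,0,0],"gripper": -0.5},{"xyz": [0,0,0],"turn": [0,0,0],"gripper": -0.5},{"xyz": [0,0,0],"turn": [0,0,0],"gripper": -0.5},{"xyz": [0,0,0],"turn": [0,0,0],"gripper": -0.5},{"xyz": [0,0,0],"turn": [0,0,0],"gripper": -0.5},{"xyz": [0,0,0],"turn": [0,0,0],"gripper": -0.5},{"xyz": [0,0,0],"turn": [0,0,0],"gripper": -0.5}], "squeeze": 40}}

```text
time_s: 33.25
position: [0.5747, -0.3413, 0.0484]
tool_rot: [[0.925, -0.379, 0.004], [-0.379, -0.925, -0.004], [0.005, 0.002, -1.0]]
ft_force: [-5.0, 2.3, 13.9]
grip_width: 0.0284
```

Request:
{"method": "step_arm", "body": {"steps": [{"xyz": [0,0,-0.25],"turn": [0,0,0],"gripper": -0.5},{"xyz": [0,0,-0.5],"turn": [0,0,0],"gripper": -0.5},{"xyz": [0,0,-0.5],"turn": [0,0,0],"gripper": -0.5},{"xyz": [0,0,-0.5],"turn": [0,0,0],"gripper": -0.5},{"xyz": [0,0,-0.3],"turn": [0,0,0],"gripper": -0.5},{"xyz": [0,0,0],"turn": [0,0,0],"gripper": -0.5}]}}

```text
time_s: 33.75
position: [0.5752, -0.3415, 0.1315]
tool_rot: [[0.925, -0.379, 0.007], [-0.379, -0.925, -0.006], [0.009, 0.003, -1.0]]
ft_force: [0.0, -0.1, -0.4]
grip_width: 0.0285
```

Run:
```python
from cp import *
held('w17')
plan([(.579,-.174,.12,-22.3,0)])
```

```text
held disc tool xy [ 0.001 -0.002] r 0.0381 top plane [ 0.004 -0.002  0.027] world c [ 0.577 -0.34   0.105]
now [ 0.575 -0.341  0.129] [ 0.925 -0.379  0.006] [ 0.005 -0.004 -1.   ] w 0.028195827031751504 t 33.8
 turn x1: [0.03, -0.07, 0.01]
 shift x5: [-0.297, -0.781, 0.047] -> [ 0.579 -0.174  0.12 ]
```

Request:
{"method": "step_arm", "body": {"steps": [{"xyz": [-0.297,-0.781,0.047],"turn": [0.03,-0.07,0.01],"gripper": -0.5},{"xyz": [-0.297,-0.781,0.047],"turn": [0,0,0],"gripper": -0.5},{"xyz": [-0.297,-0.781,0.047],"turn": [0,0,0],"gripper": -0.5},{"xyz": [-0.297,-0.781,0.047],"turn": [0,0,0],"gripper": -0.5},{"xyz": [-0.297,-0.781,0.047],"turn": [0,0,0],"gripper": -0.5},{"xyz": [0,0,0],"turn": [0,0,0],"gripper": -0.5},{"xyz": [0,0,0],"turn": [0,0,0],"gripper": -0.5}]}}

```text
time_s: 34.38
position: [0.5783, -0.1721, 0.1178]
tool_rot: [[0.926, -0.377, -0.004], [-0.377, -0.926, 0.003], [-0.005, -0.001, -1.0]]
ft_force: [-0.4, -1.3, -0.5]
grip_width: 0.0286
```

Run:
```python
from cp import *
from scipy.optimize import least_squares
e=held('w18'); im,W=cloud('w18')
d=np.linalg.norm(W[...,:2]-[.58,-.173],axis=-1); m=(d<.05)&(W[...,2]>.017)&(W[...,2]<.027)&(im.max(-1)>70)
h=cv2.convexHull(W[m][:,:2].astype(np.float32))[:,0]
f=least_squares(lambda c:np.linalg.norm(h-c,axis=1)-.042,[.58,-.173],loss='soft_l1',f_scale=.0005); print('port fit',f.x*1000)
plan([(.5787,-.174,.085,-22.3,0,.3)])
```

```text
held disc tool xy [ 0.001 -0.002] r 0.0381 top plane [ 0.004 -0.002  0.027] world c [ 0.58  -0.171  0.091]
port fit [ 580.191 -173.433]
now [ 0.578 -0.174  0.118] [ 0.925 -0.379 -0.004] [-0.003  0.002 -1.   ] w 0.02832567691495068 t 34.4333
 turn x1: [-0.01, 0.05, 0.01]
 shift x3: [0.003, 0.003, 0.275] -> [ 0.579 -0.174  0.085]
```

Request:
{"method": "step_arm", "body": {"steps": [{"xyz": [0.005,0.005,0.275],"turn": [-0.01,0.05,0.01],"gripper": -0.5},{"xyz": [0.005,0.005,0.275],"turn": [0,0,0],"gripper": -0.5},{"xyz": [0.005,0.005,0.275],"turn": [0,0,0],"gripper": -0.5},{"xyz": [0,0,0],"turn": [0,0,0],"gripper": -0.5},{"xyz": [0,0,0],"turn": [0,0,0],"gripper": -0.5}]}}

```text
time_s: 34.85
position: [0.5786, -0.175, 0.0847]
tool_rot: [[0.924, -0.381, -0.0], [-0.381, -0.924, 0.001], [-0.001, -0.001, -1.0]]
ft_force: [0.9, -1.0, -0.5]
grip_width: 0.0285
```

Run:
```python
from cp import *
plan([(.5785,-.1745,.062,-22.3,0,.12)])
```

```text
now [ 0.579 -0.175  0.085] [ 0.924 -0.381 -0.001] [-0.     0.001 -1.   ] w 0.028465038127173423 t 34.85
 shift x5: [-0.001, -0.002, 0.113] -> [ 0.579 -0.174  0.062]
```

Request:
{"method": "step_arm", "body": {"steps": [{"xyz": [0,-0.002,0.113],"turn": [0,0,0],"gripper": -0.5},{"xyz": [0,-0.002,0.113],"turn": [0,0,0],"gripper": -0.5},{"xyz": [0,-0.002,0.113],"turn": [0,0,0],"gripper": -0.5},{"xyz": [0,-0.002,0.113],"turn": [0,0,0],"gripper": -0.5},{"xyz": [0,-0.002,0.113],"turn": [0,0,0],"gripper": -0.5},{"xyz": [0,0,0],"turn": [0,0,0],"gripper": -0.5}]}}

```text
time_s: 35.35
position: [0.5787, -0.174, 0.062]
tool_rot: [[0.925, -0.381, 0.0], [-0.381, -0.925, 0.001], [-0.0, -0.0, -1.0]]
ft_force: [-1.5, -0.1, -0.7]
grip_width: 0.0285
```

Request:
{"method": "step_arm", "body": {"steps": [{"xyz": [0,0,0.07],"turn": [0,0,0],"gripper": -0.5},{"xyz": [0,0,0.06],"turn": [0,0,0],"gripper": -0.5},{"xyz": [0,0,0.05],"turn": [0,0,0],"gripper": -0.5},{"xyz": [0,0,0],"turn": [0,0,0],"gripper": -0.5},{"xyz": [0,0,0],"turn": [0,0,0],"gripper": -0.5}]}}

```text
time_s: 35.77
position: [0.5791, -0.1742, 0.0558]
tool_rot: [[0.925, -0.381, 0.001], [-0.381, -0.925, -0.0], [0.001, -0.0, -1.0]]
ft_force: [-0.9, -0.0, -0.5]
grip_width: 0.0282
```

Request:
{"method": "step_arm", "body": {"steps": [{"xyz": [0,0,0.04],"turn": [0,0,0],"gripper": -0.5},{"xyz": [0,0,0.02],"turn": [0,0,0],"gripper": -0.5},{"xyz": [0,0,0],"turn": [0,0,0],"gripper": -0.5}]}}

```text
time_s: 36.02
position: [0.5794, -0.1743, 0.0545]
tool_rot: [[0.925, -0.38, 0.003], [-0.38, -0.925, -0.001], [0.003, -0.0, -1.0]]
ft_force: [-2.3, 1.2, 7.3]
grip_width: 0.0282
```

Contact is light at the expected height, so I'll release.

Request:
{"method": "step_arm", "body": {"steps": [{"xyz": [0,0,0.01],"turn": [0,0,0],"gripper": -0.5},{"xyz": [0,0,0],"turn": [0,0,0],"gripper": 0.5},{"xyz": [0,0,0],"turn": [0,0,0],"gripper": 0.5},{"xyz": [0,0,0],"turn": [0,0,0],"gripper": 0.5},{"xyz": [0,0,0],"turn": [0,0,0],"gripper": 0.5},{"xyz": [0,0,0],"turn": [0,0,0],"gripper": 0.5},{"xyz": [0,0,-0.2],"turn": [0,0,0],"gripper": 0.5},{"xyz": [0,0,-0.5],"turn": [0,0,0],"gripper": 0.5},{"xyz": [0,0,-0.8],"turn": [0,0,0],"gripper": 0.5},{"xyz": [0,0,-0.8],"turn": [0,0,0],"gripper": 0.6},{"xyz": [0,0,-0.8],"turn": [0,0,0],"gripper": 0.6},{"xyz": [0,0,0],"turn": [0,0,0],"gripper": 0.6}]}}

```text
time_s: 37.02
position: [0.5809, -0.1751, 0.1843]
tool_rot: [[0.925, -0.38, 0.012], [-0.38, -0.925, -0.006], [0.013, 0.001, -1.0]]
ft_force: [1.6, -0.2, 0.9]
grip_width: 0.0687
```

Run:
```python
from cp import *
capcheck('w19',(.58,-.173))
plan([(.45,-.26,.28,-22,0)])
```

```text
disc [ 0.581 -0.172] 0.037403564900159836 plane [ 0.003 -0.005  0.028]
port 1107 [ 0.58  -0.173] 0.0420529730618 z 0.021863846920510077
tabs ((0.5810737013816833, -0.17296728491783142), (0.024263372644782066, 0.047429509460926056), 66.93912506103516) 0.05840861969221911
now [ 0.58  -0.175  0.181] [ 0.925 -0.38   0.009] [ 0.008 -0.004 -1.   ] w 0.06827580778555264 t 37.0667
 turn x1: [0.01, -0.11, -0.08]
 shift x4: [-0.554, 0.799, -0.618] -> [ 0.45 -0.26  0.28]
```

Both caps are seated. I'll move the arm clear and check everything from the fixed cameras.

Request:
{"method": "step_arm", "body": {"steps": [{"xyz": [-0.554,0.799,-0.618],"turn": [0,0,0],"gripper": 0.6},{"xyz": [-0.554,0.799,-0.618],"turn": [0,0,0],"gripper": 0.6},{"xyz": [-0.554,0.799,-0.618],"turn": [0,0,0],"gripper": 0.6},{"xyz": [-0.554,0.799,-0.618],"turn": [0,0,0],"gripper": 0.6},{"xyz": [0,0,0],"turn": [0,0,0],"gripper": 0.6},{"xyz": [0,0,0],"turn": [0,0,0],"gripper": 0.6}]}}

```text
time_s: 37.57
position: [0.4599, -0.2514, 0.267]
tool_rot: [[0.924, -0.383, 0.003], [-0.383, -0.924, -0.001], [0.003, 0.0, -1.0]]
ft_force: [0.8, 0.7, -1.4]
grip_width: 0.0681
```

Run:
```python
from cp import *
capcheck('w20',(.58,-.173)); capcheck('w21',(.434,-.189))
a=snap('scene','s9')[0]
cv2.imwrite('pics/fin.png',cv2.resize(a[110:330,110:390,::-1],(760,597)))
im,W=cloud('s9'); hsv=cv2.cvtColor(im,cv2.COLOR_RGB2HSV)
Y=R.from_euler('z',RY,degrees=True).as_matrix(); r=(W-RC)@Y
for k in(1,3,5):
    m=(np.abs(r[...,0]-(k-3)*.045)<.022)&(np.abs(r[...,1])<.06)&(r[...,2]>.055)&(r[...,2]<.14)
    p=r[m]; print(k,m.sum(),'x,y,z range',np.percentile(p,[1,99],axis=0).ravel())
```

```text
disc [ 0.581 -0.172] 0.03795533999800682 plane [ 0.005 -0.002  0.028]
port 868 [ 0.58  -0.173] 0.042267803102731705 z 0.021882192794646566
tabs ((0.5804381966590881, -0.172821506857872), (0.024504762142896652, 0.04770474135875702), 67.2861099243164) 0.05834393842720198
disc [ 0.435 -0.189] 0.03755156323313713 plane [-0.001 -0.004  0.028]
port 846 [ 0.435 -0.189] 0.04233458638191223 z 0.021826185195507414
tabs ((0.43536576628685, -0.18940258026123047), (0.02437582239508629, 0.047033775597810745), 72.3164291381836) 0.05838031542181765
1 360 x,y,z range [-0.093 -0.03   0.056 -0.083  0.031  0.124]
3 326 x,y,z range [-0.004 -0.031  0.057  0.006  0.03   0.124]
5 294 x,y,z range [ 0.083 -0.032  0.056  0.092  0.029  0.124]
```

View pics/fin.png

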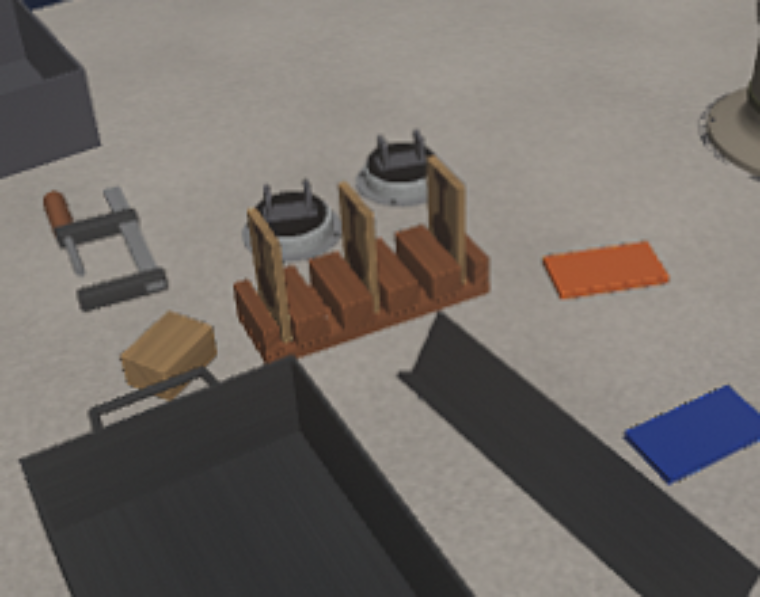

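The picture shows three plates upright in grooves 5, 3 and 1, at (270,275), (360,245) and (447,210). Both caps are seated on the ports at (290,215) and (402,165). The stand is empty, and the clamp, block and pan look undisturbed. I'll hand in.

```bash
python3 -c "
from rig import order; print(order.close_job())"
```

```text
the job is handed in; nothing more can be done
None
```

I stood the three mould plates from the stand in rack grooves 1, 3 and 5. I closed both ports with the sprung caps and handed the job in at about 38 s of robot time.

**Plates:** in the last check every plate top is at about 124 mm, against 122 mm expected; the cameras read about 2 mm high. The plates span roughly ±30 mm about the groove middle and look upright, with no visible lean. I kept each plate's notch end up when moving it from the stand, but did not check the notches separately afterwards.

**Caps:** the discs are concentric with the ports to about 1 mm, at rim height and level to about 0.005 rad. The tabs are 47 mm apart, so they are sprung out.

**Left alone:** the clamp, block, pan and look-alikes look unmoved in the last picture, though I did not measure their positions.

**Disagreements:** the cameras differed from each other by 2–3 mm, which I handled by measuring part and target with the same wrist camera. While seating the first cap, the fingers pressed briefly with about 42 N, read at the wrist. That is under the 120 N wrist limit. It is just over the 40 N limit set for the arm and gripper body, but only the fingers were in contact. No check failed, and the hand-in gave no verdict.

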